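# Knock a stuck casting out of its mould bay

## Task

One casting is still stuck in one of the three bays of the tilted mould block, and it is hard to tell from behind which one. Take the knock-out pin from its wooden stand, feel gently through the access holes for the bay that resists, push the casting out so that it drops into the tray below, then put the pin back in its stand, upright and fully home. Never lean hard on the block, and leave the torch, the mould half and the cup where they are.

Things in the scene. Friction and masses are not known exactly. Their poses are not given: they have to be found in the camera images.
- hole_far (a point): Access hole farthest from the robot: centre of its mouth in the block's back face, 125 mm above the bench. Round, 17 mm wide, with a small chamfer, through a back wall 12 mm thick into a bay 31 x 31 mm, which is open at the far, lower side 50 mm below the back face. z axis: along the hole, out of the back face (30 degrees off vertical, leaning to the robot's left and towards it); y axis: along the row, to hole_far.
- hole_mid (a point): Middle access hole, same as hole_far, 54 mm from it. z axis: along the hole, out of the back face (30 degrees off vertical, leaning to the robot's left and towards it); y axis: along the row, to hole_far.
- hole_near (a point): Access hole nearest the robot, same as hole_far, 108 mm from it. z axis: along the hole, out of the back face (30 degrees off vertical, leaning to the robot's left and towards it); y axis: along the row, to hole_far.
- block: Tilted aluminium mould block, fixed; origin and axes as hole_mid; back face 62 x 184 mm. One bay, drawn at random, holds a casting (30 x 30 x 24 mm, 68 to 92 g) with its near face 12 to 14 mm below the back face. Sprung beads hold it: about 10 to 20 N along the hole breaks it loose, it then drags with 3 to 7 N and drops out once the foot of the pin is 50 mm below the back face. In an empty bay the pin meets nothing.
- rack: Fixed ejection rack, 155 x 216 mm base, that carries the tilted block and the tray. Origin on the bench straight under hole_mid; x axis level, away from the back face (to the robot's right and ahead), z up. The highest edge of the block is 145 mm above the bench.
- tray: Open grey tray with a cork mat, fixed in the rack under the block's open side, 125 x 178 mm, 26 mm high; its origin is the centre of its underside, 8 mm above the bench, 40 mm along the rack's x axis. It is empty at the start.
- stand_hole (a point): Centre of the mouth of the hole in the top of the pin stand, a fixed wooden block 64 x 64 mm, 90 mm high. Through hole 17 mm wide with a 3 mm chamfer; z axis up.
- pin: Knock-out pin; origin at the foot of its shaft, z axis along it towards the handle. Steel shaft 10 mm thick and 80 mm long, then a round collar 30 mm wide and 6 mm thick, then a square wooden handle 20 x 20 mm, 48 mm long (86 to 134 mm from the foot), handle sides along its x and y axes, 3 mm cap on top. 150 g. Hangs in the stand by its collar, foot 10 mm above the bench.
- pin_grip (a point): Centre of the pin's square handle, 110 mm from the foot of the shaft and 24 mm above the top of the collar.
- pin_tip (a point): Foot of the pin's shaft (same point as the pin's origin).
- torch: Bystander: black torch lying on the bench, 33 x 127 mm, origin under its centre.
- mould_half: Bystander: silicone mould half, 60 x 85 x 24 mm, lying flat, origin under its centre.
- cup_scale: Bystander: clear measuring cup, 67 mm wide, 82 mm high, origin under its centre.
Things that resemble listed ones, but are neither listed nor needed, are in the scene too. What is shaped like the pin but pink or purple is not meant.

How it is judged:
On the way, in this order (a step that is already met when the one before it is completed fails the run):
1. the pin is lifted out of its stand (height (world z) of pin_tip above 0.09 m), for 0.1 s.
2. the casting has dropped out and lies in the tray (contact force between tray and anything else above 0.3 N and contact force between tray and pin below 0.05 N and contact force between tray and the fingers below 0.05 N and contact force between tray and the arm below 0.05 N), for 0.3 s.
At the end, for the whole second after the job is handed in: The casting lies in the tray (the tray bears its weight, more than 0.3 N, with nothing else touching it) and the pin is back in its stand: upright within 0.1 rad, shaft within 10 mm of the hole's centre, collar down on the stand within 4 mm, at rest (all of step 2 and horizontal distance between pin_tip and stand_hole below 0.01 m and height (world z) of pin_grip below 0.124 m and angle between pin's own z axis and vertical below 0.1 rad and linear speed of pin below 0.02 m/s).
It fails at once if the pin is pressed against the rack or block with more than 45 N (contact force between pin and rack above 45 N).
It fails at once if the robot's hand or arm presses on the rack or block with more than 45 N (contact force between any of the fingers, the arm and rack above 45 N).
It fails at once if the torch is moved by more than 30 mm (distance of torch from where it was at the start of the episode above 0.03 m).
It fails at once if the mould half is moved by more than 30 mm (distance of mould_half from where it was at the start of the episode above 0.03 m).
It fails at once if the cup is moved by more than 30 mm (distance of cup_scale from where it was at the start of the episode above 0.03 m).
It also fails if it takes over 54 s, if anything falls off the work surface, if the arm or the gripper's body presses on something with over 40 N, if the wrist force passes 120 N, or if a joint passes its speed limit or range.

## Robot

A 7-joint arm with a two-finger parallel gripper is mounted at the origin on a cart in front of the work surface, level with it; the furniture and walls round the work are solid. World frame = base frame: x ahead of the robot, y to its left, z up, the work surface at z = 0. Lengths are in m, angles in rad, forces in N, time in s.
With the tool pointing down it reaches from about 0.4 to 0.875 m from the base axis. Payload 6.5 kg.
Tool frame: the origin (TCP) lies midway between the tips of the shut fingers; the grasp point (between the pads) lies 19 mm behind it; z points along the fingers, y is the direction in which the jaws open and shut (so a half turn about z gives the same grasp; the last joint's range is limited). The gripper opens to 88 mm and grips with 3 to 60 N. Pads are 18 mm wide; open, the fingers measure 123 mm over their backs; the gripper's body (75 mm by 187 mm) begins 45 mm behind the grasp point.
Start: joints at [-1.412, 0.536, -0.004, 1.538, 0.003, 1.067, -0.071], TCP at [0.145, 0.634, 0.239] pointing down, gripper open.
Joint ranges: [-2.7, 2.7], [-0.37, 2.16], [-1.27, 1.26], [0.24, 2.4], [-1.31, 4.45], [0.19, 1.91], [-2.76, 2.76]. Speed limits (rad/s): [2.39, 2.39, 3.14, 3.14, 3.14, 3.14, 3.14].

## Interface

Orientations are given as a unit quaternion [x, y, z, w].
In Python, from rig import env, vision, ticket, spotter gives the robot as it stands. The module is installed in compiled form; this text tells all that it offers.
- The arm moves only by the shell command python3 -m creep 'ROWS' [FORCE]. ROWS is JSON, a list of rows, each a list of 5 numbers: the closure, from -1 (fully open) to 1 (shut), then the shift along the tool's x, y, z normalised to -1 to 1, where 1 is 0.6 m, then the turn about the tool's z normalised to -1 to 1, where 1 is 4 degrees. A call has 1 to 20 rows; each row shifts and turns the commanded pose from where the row before left it, along the tool's axes as they then stand; what a row does not reach is not made up. A row lasts 1/12 s, in which the tool goes at most 41.7 mm and 7.16 degrees, less where a joint would pass 70% of its speed; a pose out of reach is approached as far as the arm can. A call with a number of a shift or a turn outside -1 to 1 is refused whole. A call with a gripper value outside its range is refused whole. The fingers move at their own pace and stop on an object; FORCE is the grip in N (left out, the last holds). Time passes only in rows, so rows that do not move let the fingers close. It gives the time, the measured TCP pose, the force and the opening at its end, in the units of the state.
- env.get_obs(): the state, without advancing time (a new reading comes with each control period).
- vision.capture(name): name is "scene" or "top" or "wrist"; returns a dict with "img" (420x560x3 uint8, blue, green, red), "z_map" (420x560 float32, m along the optical axis (not along the pixel's ray), 0 where there is no reading), "K" (3x3 intrinsics, pixels), "xyz" and "rotation" of the camera in the world. Camera axes: x right, y down, z forward; pixel columns grow to the right and rows downward; lengths in m; the calibration is good to about 2 mm. The wrist camera is an equidistant fisheye: a pixel r from the principal point sees the ray r / f radians off the axis. A picture is of the moment at which its call begins.
- ticket.job_done(): hands the job in, once; it reports no verdict.
Trained networks look in the newest picture that a camera, given by its name, has taken for a name from the list of things; names that differ only in an ending like _2 or _b are one class to them, and where a whole thing is asked for, a point or a joint stands for the part that bears it (a point fixed in the world has none). Each returns a list of dicts, best first, with "confidence" (0 to 1); they miss things now and then, are a little off and sometimes report something else, mostly with a low value. They report only what shows in the picture. A call takes as long as a camera call. They do not tell look-alikes from the thing itself.
- spotter.spot_in(camera, name): "centre" ([row, column] in pixels, amid what is visible of it).
The state is a dict: "time_s": time; "joint_pos": joint angles; "joint_vel": joint speeds; "effort": joint torques, N m; "ee_pos": TCP position; "tcp_rot": TCP orientation; "ft_force": force on the tool from outside, world axes, zero at the start; "wrist_torque": the same for the moment, N m; "width": finger opening in m.
Only numpy, scipy, OpenCV 4.12 (cv2) and the standard library are available. Lean on these libraries where they do the work, as an engineer would, in place of code of your own. Each camera call takes 0.05 s, during which the arm holds its last target.

## Working session

There is one attempt and no reset: what is moved stays moved. The work goes in short steps, Python scripts to look and compute and a shell command to move; the robot and the scene stay as the last step left them, time stands still between calls to the robot, and variables do not carry over. Pictures are saved under pics/ and viewed, and the job is handed in when it is done.

```bash
mkdir -p pics; ls; cat > h.py <<'E'
import numpy as np, cv2
from rig import env, vision, ticket, spotter
from scipy.spatial.transform import Rotation as R
def cap(n,f=None):
    c=vision.capture(n)
    if f: cv2.imwrite('pics/'+f,c['img'])
    return c
def w(c,r,col,rad=0):
    z=c['z_map'][int(r)-rad:int(r)+rad+1,int(col)-rad:int(col)+rad+1]; z=np.median(z[z>0])
    K=c['K']; p=np.array([(col-K[0,2])/K[0,0]*z,(r-K[1,2])/K[1,1]*z,z])
    Rm=np.array(c['rotation']); 
    if Rm.shape!=(3,3): Rm=R.from_quat(Rm).as_matrix()
    return Rm@p+np.array(c['xyz'])
E
python3 - <<'E'
from h import *
o=env.get_obs(); print(o)
for n in ('scene','top','wrist'):
    c=cap(n,n+'0.png'); print(n,c['K'],c['xyz'],c['rotation'])
    for t in ('pin','stand_hole','hole_far','hole_mid','hole_near','block','tray','torch','mould_half','cup_scale','pin_grip'):
        for s in spotter.spot_in(n,t)[:4]:
            r,q=s['centre']
            print(t,round(s['confidence'],2),np.round([r,q],1),np.round(w(c,r,q,1),3) if n!='wrist' else '')
print(env.get_obs()['time_s'])
E
```

```text
pics
{'time_s': 0.0, 'joint_pos': array([-1.41219486,  0.53719423, -0.00445714,  1.53883651,  0.00257158,
        1.06727652, -0.07122298]), 'joint_vel': array([ 0.00154884, -0.00270921, -0.00010959, -0.00189689,  0.00018138,
        0.00031889, -0.00109965]), 'effort': array([ 5.51592325e-05, -5.70991659e+01,  9.90889929e-01, -2.51599574e+01,
       -5.62381803e-02,  1.82642264e-02,  1.66658688e-04]), 'ee_pos': array([0.14475671, 0.6330636 , 0.23783497]), 'tcp_rot': array([ 1.12138797e-01,  9.93692186e-01, -8.53054431e-04, -5.04057090e-05]), 'ft_force': array([ 0.12681518, -0.37981712, -0.02784515]), 'wrist_torque': array([-0.01466814,  0.03278067, -0.00409223]), 'width': 0.08822157243187106}
scene [[524.8909058    0.         276.05540369]
 [  0.         524.8909058  202.83579603]
 [  0.           0.           1.        ]] [-0.38496312  0.60200945  0.79727067] [-0.42557585  0.78166091 -0.40008595  0.21868392]
pin 0.71 [222.2 229.9] [0.417 0.204 0.106]
pin 0.62 [216.  175.6] [0.492 0.295 0.113]
pin 0.31 [192.9 292. ] [ 0.541 -0.044  0.017]
stand_hole 0.82 [237.9 179.4] [0.465 0.303 0
[... 1446 characters left out ...]
241.3 413.1] [ 0.383 -0.27   0.023]
torch 0.91 [248.2 158.3] [0.381 0.346 0.028]
mould_half 0.75 [239.2 410.6] [ 0.388 -0.265  0.021]
cup_scale 0.76 [179.8 409.7] [ 0.533 -0.265  0.032]
cup_scale 0.47 [195.4 309.3] [ 0.492 -0.012  0.128]
pin_grip 0.61 [227.5 215. ] [0.425 0.198 0.136]
pin_grip 0.51 [190.8 308.5] [ 0.502 -0.01   0.133]
pin_grip 0.47 [194.2 172.5] [0.499 0.287 0.149]
pin_grip 0.44 [201.1 135.3] [0.487 0.371 0.136]
wrist [[325.1922621    0.         281.39508531]
 [  0.         325.1922621  209.27979551]
 [  0.           0.           1.        ]] [0.07306659 0.649784   0.38372301] [0.77354583 0.61665793 0.09079064 0.11452904]
pin 0.27 [357.1 164.8] 
torch 0.77 [356.2 159.4] 
1.8
```

View pics/scene0.png

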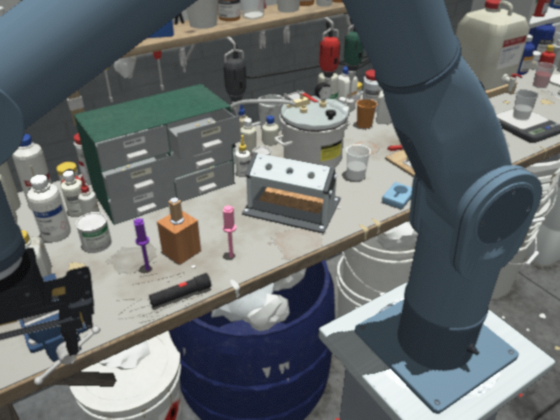

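View pics/top0.png

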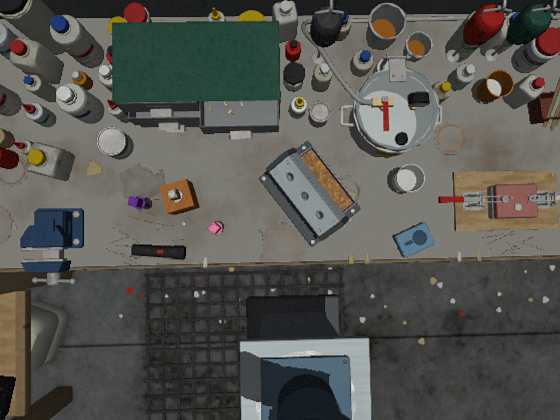

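View pics/wrist0.png

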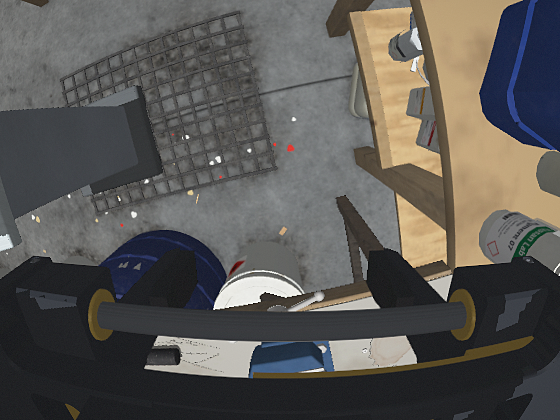

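```bash
python3 - <<'E'
from h import *
c=cap('top'); np.savez('top.npz',**c)
a=c['img'][125:255,250:370]; b=c['img'][165:225,120:240]
cv2.imwrite('pics/blk.png',cv2.resize(a,None,fx=5,fy=5,interpolation=cv2.INTER_CUBIC)[:600])
cv2.imwrite('pics/std.png',cv2.resize(b,None,fx=6,fy=6,interpolation=cv2.INTER_CUBIC))
c=cap('scene'); np.savez('scene.npz',**c)
b=c['img'][180:270,130:250]
cv2.imwrite('pics/std2.png',cv2.resize(b,None,fx=6,fy=6,interpolation=cv2.INTER_CUBIC))
E
```

```text
(no output)
```

View pics/blk.png

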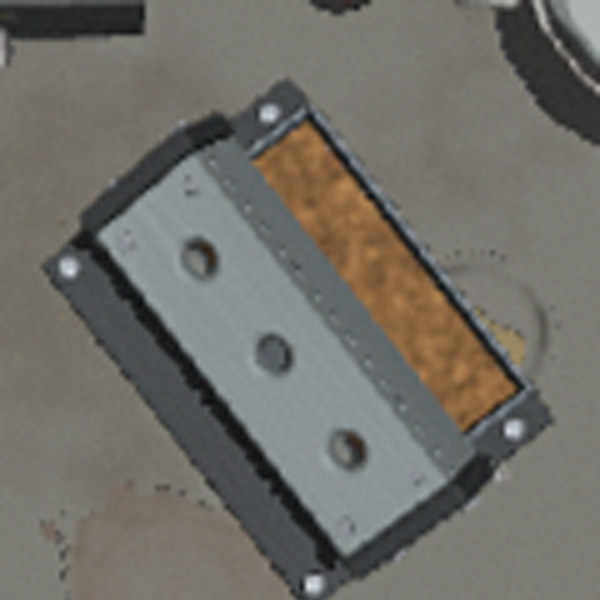

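View pics/std.png

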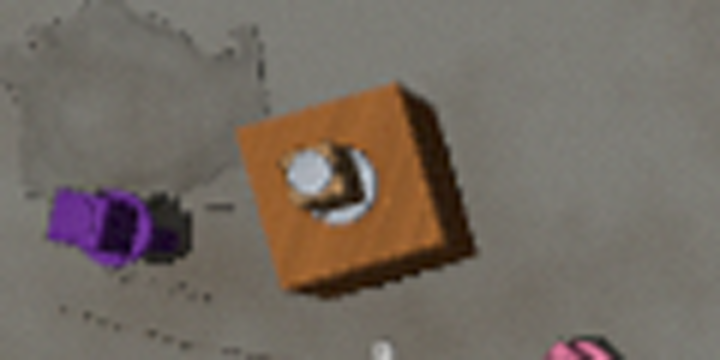

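View pics/std2.png

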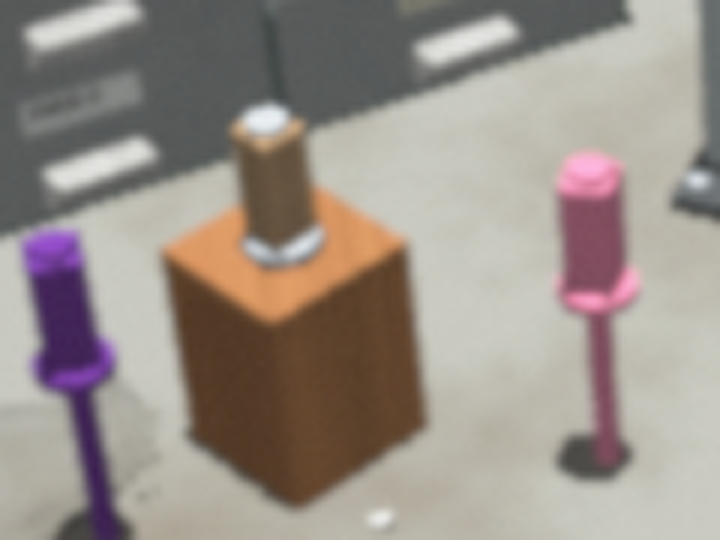

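```bash
cat > m.py <<'E'
from h import *
def cloud(c):
    z=c['z_map'];K=c['K'];v,u=np.mgrid[:420,:560]
    P=np.stack([(u-K[0,2])/K[0,0]*z,(v-K[1,2])/K[1,1]*z,z],-1)
    Rm=np.array(c['rotation']); Rm=Rm if Rm.shape==(3,3) else R.from_quat(Rm).as_matrix()
    return P@Rm.T+np.array(c['xyz'])
def ray(c,r,col,pt,n):
    K=c['K'];Rm=np.array(c['rotation']);Rm=Rm if Rm.shape==(3,3) else R.from_quat(Rm).as_matrix()
    d=Rm@np.array([(col-K[0,2])/K[0,0],(r-K[1,2])/K[1,1],1]);o=np.array(c['xyz'])
    return o+d*(np.dot(pt-o,n)/np.dot(d,n))
E
python3 - <<'E'
from m import *
c=dict(np.load('top.npz'));X=cloud(c)
# holes: crop 5x offset (250,125)
px=[(125+258/5,250+199/5),(125+355/5,250+273/5),(125+450/5,250+347/5)]
hs=[((r-.4),(q-.4)) for r,q in px]
# plane
m=np.zeros((420,560),np.uint8);cv2.fillPoly(m,[np.array([[250+105/5,125+235/5],[250+195/5,125+155/5],[250+435/5,125+470/5],[250+345/5,125+550/5]],np.int32)],1)
for r,q in hs: cv2.circle(m,(int(round(q)),int(round(r))),6,0,-1)
P=X[(m>0)&(c['z_map']>0)]
ctr=np.median(P,0)
for _ in range(5):
    ctr=P.mean(0);n=np.linalg.svd(P-ctr,full_matrices=False)[2][2];n*=np.sign(n[2]);d=(P-ctr)@n;P=P[abs(d)<max(.004,2*d.std())]
print('n',n,len(P),np.degrees(np.arccos(n[2])),d.std())
for r,q in hs: print('hole',np.round(ray(c,r,q,ctr,n),4), np.round(ray(c,r,q,np.array([0,0,.125]),np.array([0,0,1.])),4))
# block top face by rect of pixels
# stand top
sel=(abs(X[...,2]-.09)<.006)&(abs(X[...,0]-.5)<.06)&(abs(X[...,1]-.28)<.06)
ys,xs=np.nonzero(sel);print(len(ys));Q=X[sel][:,:2].astype(np.float32);print(cv2.minAreaRect(Q*1000),X[sel][:,2].mean())
for zl,zh in((.135,.16),(.1,.135)):
    s=(X[...,2]>zl)&(X[...,2]<zh)&(abs(X[...,0]-.5)<.04)&(abs(X[...,1]-.28)<.04);A=X[s];print(len(A),A.mean(0),A.min(0),A.max(0))
c=dict(np.load('scene.npz'));X=cloud(c)
s=(X[...,2]>.085)&(X[...,2]<.094)&(abs(X[...,0]-.5)<.06)&(abs(X[...,1]-.28)<.06);Q=X[s];print('scene stand',cv2.minAreaRect((Q[:,:2]*1000).astype(np.float32)))
s=(X[...,2]>.097)&(X[...,2]<.14)&(abs(X[...,0]-.5)<.04)&(abs(X[...,1]-.28)<.04);A=X[s];print(len(A))
np.set_printoptions(precision=4,suppress=True,linewidth=150)
print(A[::3])
E
```

```text
n [-0.29888573  0.40642375  0.86341592] 1582 30.29768623716807 0.0017210587049204212
hole [0.5362 0.0316 0.1259] [0.5363 0.0315 0.125 ]
hole [ 4.921e-01 -4.000e-04  1.257e-01] [ 0.4922 -0.0005  0.125 ]
hole [ 0.449  -0.0324  0.1258] [ 0.449  -0.0325  0.125 ]
651
((501.7605895996094, 290.6949462890625), (64.22582244873047, 64.50271606445312), 14.64009952545166) 0.08986510403911532
89 [0.50158282 0.28961914 0.14436476] [0.49144397 0.27907356 0.13518842] [0.5135673  0.30224505 0.15130269]
38 [0.49861901 0.2842152  0.11796556] [0.49012131 0.27872201 0.10071274] [0.51295616 0.29564555 0.13356199]
scene stand ((500.6469421386719, 289.16217041015625), (70.19642639160156, 67.0233383178711), 14.932701110839844)
211
[[0.4976 0.2771 0.1391]
 [0.4955 0.2852 0.1383]
 [0.5033 0.3026 0.1378]
 [0.4911 0.2848 0.1382]
 [0.504  0.3005 0.1338]
 [0.4942 0.2972 0.1385]
 [0.493  0.2889 0.1359]
 [0.4945 0.2816 0.1321]
 [0.5039 0.2986 0.1305]
 [0.4901 0.2968 0.1382]
 [0.4885 0.2908 0.1368]
 [0.4934 0.2823 0.1304]
 [0.5013 0.2998 0.1299]
 [0.4939 0.2958 0.1328]
 [0.4932 0.2894 0.1307]
 [0.4931 0.2828 0.1282]

[... 620 characters left out ...]
35]
 [0.4929 0.2939 0.114 ]
 [0.4946 0.2866 0.1099]
 [0.4925 0.2806 0.1087]
 [0.4978 0.2992 0.1103]
 [0.497  0.2928 0.1081]
 [0.4902 0.2885 0.1107]
 [0.4955 0.2798 0.1038]
 [0.5039 0.2997 0.1039]
 [0.4942 0.2963 0.1087]
 [0.492  0.2904 0.1077]
 [0.4923 0.2835 0.1046]
 [0.5079 0.3009 0.0991]
 [0.4978 0.2976 0.1042]
 [0.4892 0.2939 0.1082]
 [0.4911 0.2865 0.1039]
 [0.495  0.2783 0.098 ]
 [0.4964 0.2984 0.1027]
 [0.4888 0.2944 0.1059]
 [0.4916 0.2866 0.1009]
 [0.4896 0.2806 0.0996]
 [0.4973 0.2984 0.0994]
 [0.4914 0.2938 0.1012]
 [0.4875 0.2862 0.1005]
 [0.4984 0.3051 0.0987]
 [0.4944 0.2997 0.099 ]
 [0.491  0.2942 0.099 ]
 [0.4866 0.289  0.0996]
 [0.4884 0.2932 0.0974]
 [0.4866 0.2964 0.0972]]
```

```bash
python3 - <<'E'
from m import *
from scipy.optimize import least_squares
def pts(f):
    X=cloud(dict(np.load(f)));s=(X[...,2]>.1)&(X[...,2]<.133)&(abs(X[...,0]-.5)<.022)&(abs(X[...,1]-.29)<.022);return X[s][:,:2]
A=pts('scene.npz');B=pts('top.npz')
for nm,P in(('scene',A),('both',np.vstack([A,B]))):
  res=[]
  for y0 in np.arange(0,90,10):
    def f(p):
        a=p[2];q=(P-p[:2]*1e-2)@np.array([[np.cos(a),-np.sin(a)],[np.sin(a),np.cos(a)]])
        return (np.abs(q).max(1)-.010)*1000
    s=least_squares(f,[50.1,28.97,np.radians(y0)],loss='soft_l1');res.append((s.cost,s.x[:2]/100,np.degrees(s.x[2])%90))
  res.sort(key=lambda t:t[0]);print(nm,len(P),res[0],res[3])
c=dict(np.load('top.npz'))
# stand top corners from crop
for q,r in((237,128),(400,82),(448,245),(285,292)):
    print(np.round(ray(c,165+r/6-.4,120+q/6-.4,np.array([0,0,.09]),np.array([0,0,1.])),4))
# cap, handle top corners crop
print('cap',ray(c,165+172/6-.4,120+309/6-.4,np.array([0,0,.147]) if 0 else np.array([0,0,.147]),np.array([0,0,1.])))
a=c['img'][185:208,160:192];s=cv2.imread('pics/scene0.png')[192:228,160:196]
cv2.imwrite('pics/cap.png',np.hstack([cv2.resize(a,(384,276),interpolation=cv2.INTER_NEAREST),cv2.resize(s,(276,276),interpolation=cv2.INTER_NEAREST)]))
E
```

```text
scene 150 (np.float64(82.82115105875022), array([0.50174191, 0.28954975]), np.float64(17.959856958414488)) (np.float64(82.82115105898063), array([0.50174191, 0.28954975]), np.float64(17.959876247659594))
both 186 (np.float64(94.39999444740562), array([0.50178026, 0.28991935]), np.float64(18.26613806900596)) (np.float64(94.39999444742773), array([0.50178026, 0.28991935]), np.float64(18.266149399535337))
[0.5241 0.3289 0.09  ]
[0.5405 0.2668 0.09  ]
[0.4777 0.2495 0.09  ]
[0.4611 0.3115 0.09  ]
cap [0.50152315 0.29038812 0.147     ]
```

View pics/cap.png

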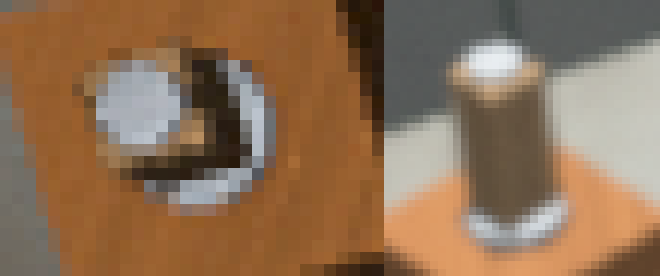

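```bash
cat > go.py <<'E'
import sys
from h import *
def plan(x,y,z,yaw=None):
    o=env.get_obs();M=R.from_quat(o['tcp_rot']).as_matrix();p=np.array(o['ee_pos'])
    cy=np.degrees(np.arctan2(M[1,1],M[0,1]))
    d=M.T@(np.array([x,y,z])-p)
    print('t',round(o['time_s'],2),'pos',np.round(p,4),'jawyaw',round(cy,2),'zaxis',np.round(M[:,2],3),'F',np.round(o['ft_force'],1),'w',round(o['width'],4))
    print('shift mm',np.round(d*1000,1),'norm',np.round(d/.6,4),'rows>=',np.linalg.norm(d)/.0417, 'turn deg',None if yaw is None else round(((cy-yaw)+90)%180-90,2))
if __name__=='__main__': plan(*map(float,sys.argv[1:]))
E
python3 -m creep '[[-0.1,0,0,0,1],[-0.1,0,0,0,1],[-0.1,0,0,0,1],[-0.1,0,0,0,1],[-0.1,0,0,0,1],[-0.1,0,0,0,1],[-0.1,0,0,0,1],[-0.1,0,0,0,1],[-0.1,0,0,0,1],[-0.1,0,0,0,1],[-0.1,0,0,0,1],[-0.1,0,0,0,1],[-0.1,0,0,0,1],[-0.1,0,0,0,1],[-0.1,0,0,0,1]]' 20; python3 go.py .5018 .2898 .2 17
```

```text
time_s: 3.15
ee_pos: [0.1448, 0.6337, 0.2387]
tcp_rot: [0.595, 0.804, 0.0, -0.0]
ft_force: [-0.4, -0.3, -0.8]
width: 0.0485
t 3.15 pos [0.1448 0.6337 0.2387] jawyaw 16.93 zaxis [-0.  0. -1.] F [-0.4 -0.3 -0.8] w 0.0485
shift mm [-432.9  241.4   38.7] norm [-0.7216  0.4023  0.0645] rows>= 11.922912508702225 turn deg -0.07
```

```bash
python3 -m creep '[[-0.1,-0.0515,0.0287,0,0],[-0.1,-0.0515,0.0287,0,0],[-0.1,-0.0515,0.0287,0,0],[-0.1,-0.0515,0.0287,0,0],[-0.1,-0.0515,0.0287,0,0],[-0.1,-0.0515,0.0287,0,0],[-0.1,-0.0515,0.0287,0,0],[-0.1,-0.0515,0.0287,0,0],[-0.1,-0.0515,0.0287,0,0],[-0.1,-0.0515,0.0287,0,0],[-0.1,-0.0515,0.0287,0,0],[-0.1,-0.0515,0.0287,0,0],[-0.1,-0.0515,0.0287,0,0],[-0.1,-0.0515,0.0287,0,0],[-0.1,0,0,0,0]]'; python3 go.py .5018 .2898 .104 17
python3 - <<'E'
from h import *
cap('wrist','w1.png');cap('top','t1.png')
E
```

```text
time_s: 4.4
ee_pos: [0.5082, 0.2838, 0.2394]
tcp_rot: [0.598, 0.801, 0.0, 0.003]
ft_force: [0.7, -0.8, -0.2]
width: 0.0487
t 4.4 pos [0.5082 0.2838 0.2394] jawyaw 16.54 zaxis [ 0.004 -0.003 -1.   ] F [ 0.7 -0.8 -0.2] w 0.0487
shift mm [  8.1  -4.9 135.3] norm [ 0.0135 -0.0082  0.2256] rows>= 3.253512333374893 turn deg -0.46
```

View pics/w1.png

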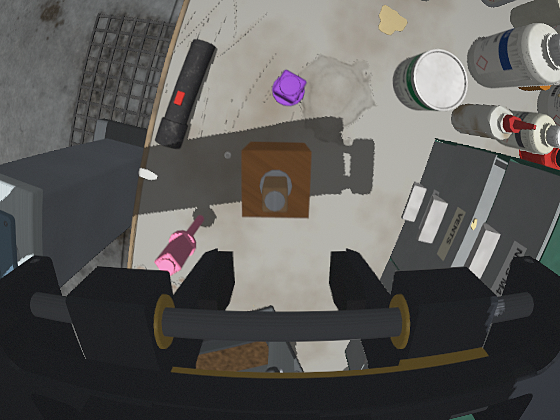

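View pics/t1.png

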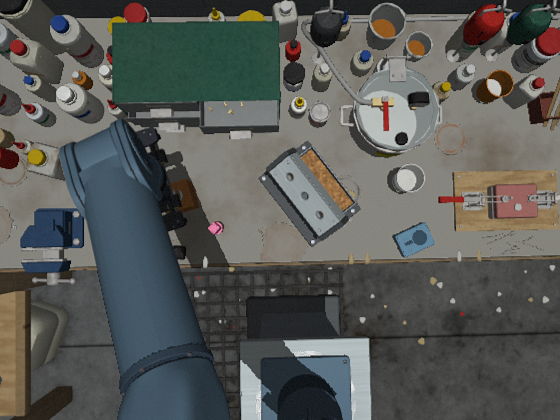

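```bash
python3 go.py .5018 .2898 .104 17
```

```text
t 4.5 pos [0.5036 0.2898 0.2388] jawyaw 16.93 zaxis [ 0. -0. -1.] F [-0.5  0.4 -0.6] w 0.0482
shift mm [  0.5  -1.8 134.8] norm [ 0.0009 -0.0029  0.2246] rows>= 3.232501517617 turn deg -0.07
```

```bash
python3 -m creep '[[-0.1,0.0009,-0.0029,0.03,0],[-0.1,0,0,0.03,0],[-0.1,0,0,0.03,0],[-0.1,0,0,0.03,0],[-0.1,0,0,0.03,0],[-0.1,0,0,0.03,0],[-0.1,0,0,0.025,0],[-0.1,0,0,0.0196,0],[-0.1,0,0,0,0],[-0.1,0,0,0,0]]'; python3 go.py .5018 .2898 .104 17
python3 - <<'E'
from h import *
cap('wrist','w2.png')
E
```

```text
time_s: 5.33
ee_pos: [0.5, 0.292, 0.1038]
tcp_rot: [0.593, 0.805, -0.0, -0.0]
ft_force: [-0.9, 0.4, 0.8]
width: 0.0482
t 5.33 pos [0.5    0.292  0.1038] jawyaw 17.2 zaxis [-0.001 -0.    -1.   ] F [-0.9  0.4  0.8] w 0.0482
shift mm [-2.6  1.  -0.2] norm [-0.0044  0.0017 -0.0003] rows>= 0.06831720757726863 turn deg 0.2
```

View pics/w2.png

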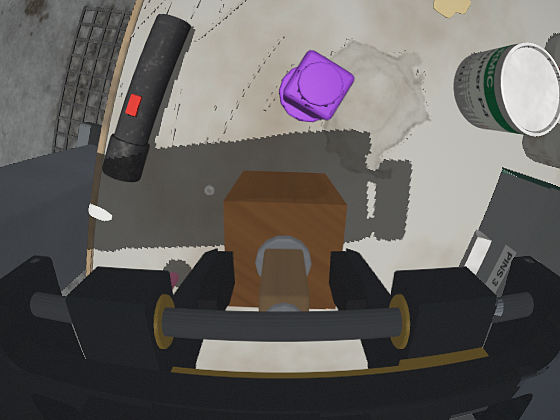

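```bash
python3 -m creep '[[1,-0.003,0,0,0],[1,0,0,0,0],[1,0,0,0,0],[1,0,0,0,0],[1,0,0,0,0],[1,0,0,0,0]]' 20; python3 go.py .5018 .2898 .104 17
```

```text
time_s: 5.88
ee_pos: [0.5016, 0.2896, 0.1044]
tcp_rot: [0.594, 0.805, 0.0, 0.0]
ft_force: [-0.6, -0.7, 3.1]
width: 0.02
t 5.88 pos [0.5016 0.2896 0.1044] jawyaw 17.12 zaxis [ 0.  0. -1.] F [-0.6 -0.7  3.1] w 0.02
shift mm [0.1 0.3 0.4] norm [0.0002 0.0005 0.0006] rows>= 0.01180240553399176 turn deg 0.12
```

```bash
python3 -m creep '[[1,0,0,-0.02,0],[1,0,0,-0.02,0],[1,0,0,-0.02,0],[1,0,0,-0.02,0],[1,0,0,-0.02,0],[1,0,0,-0.02,0],[1,0,0,0,0],[1,0,0,0,0]]' 20; python3 go.py .5016 .2896 .1764 17
python3 -m creep '[[1,0.0058,0,0,0],[1,0.0104,0,0.0004,0],[1,0.0104,0,0.0005,0],[1,0.0104,0,0.0005,0],[1,0.0102,0,0.0022,0],[1,0.0102,0,0.0022,0],[1,0,0,0,0],[1,0,0,0,0]]' ; python3 go.py .5016 .2896 .1764 17
python3 - <<'E'
from h import *
c=cap('scene','s3.png');cv2.imwrite('pics/s3c.png',cv2.resize(c['img'][130:280,80:300],None,fx=3,fy=3))
cap('wrist','w3.png')
E
```

```text
time_s: 6.55
ee_pos: [0.5017, 0.2898, 0.1769]
tcp_rot: [0.594, 0.805, 0.001, 0.0]
ft_force: [-0.3, -0.6, -1.6]
width: 0.02
t 6.55 pos [0.5017 0.2898 0.1769] jawyaw 17.13 zaxis [ 0.001  0.001 -1.   ] F [-0.3 -0.6 -1.6] w 0.02
shift mm [-0.2 -0.2  0.5] norm [-0.0003 -0.0003  0.0008] rows>= 0.012576467288735866 turn deg 0.13
time_s: 7.22
ee_pos: [0.4907, 0.3233, 0.1722]
tcp_rot: [0.594, 0.805, -0.0, -0.0]
ft_force: [0.4, -0.2, -0.8]
width: 0.0197
t 7.22 pos [0.4907 0.3233 0.1722] jawyaw 17.18 zaxis [-0.001  0.    -1.   ] F [ 0.4 -0.2 -0.8] w 0.0197
shift mm [-35.4   0.5  -4.2] norm [-0.059   0.0008 -0.0071] rows>= 0.8548066230181408 turn deg 0.18
```

View pics/s3c.png

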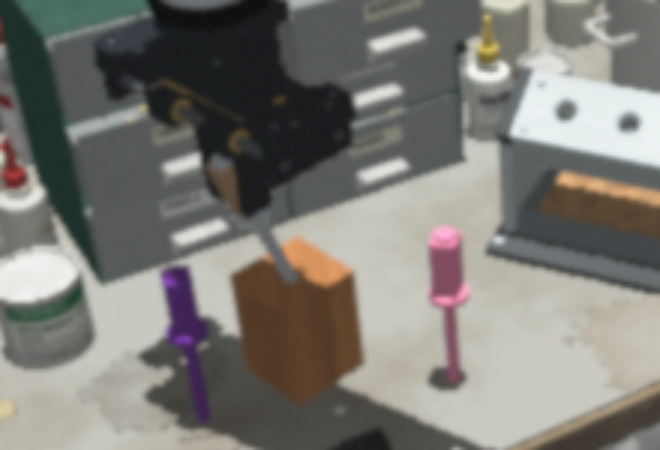

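View pics/w3.png

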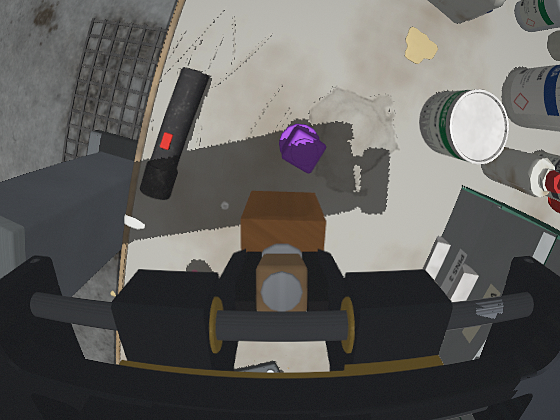

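```bash
python3 -m creep '[[1,0.0095,0,0.0025,0],[1,0.0095,0,0.003,0],[1,0.0095,0,0.004,0],[1,0.0095,0,0.0042,0],[1,0,0,0,0],[1,0,0,0,0]]' ; python3 go.py .5016 .2896 .1764 17
python3 - <<'E'
from h import *
c=cap('scene','s4.png');cv2.imwrite('pics/s4c.png',cv2.resize(c['img'][130:280,80:300],None,fx=3,fy=3))
E
```

```text
time_s: 7.82
ee_pos: [0.484, 0.3451, 0.164]
tcp_rot: [0.594, 0.805, 0.0, -0.0]
ft_force: [-0.7, 0.3, -1.6]
width: 0.0202
t 7.82 pos [0.484  0.3451 0.164 ] jawyaw 17.18 zaxis [-0.  0. -1.] F [-0.7  0.3 -1.6] w 0.0202
shift mm [-58.2   0.4 -12.4] norm [-0.097   0.0007 -0.0207] rows>= 1.4275279545508448 turn deg 0.18
```

View pics/s4c.png

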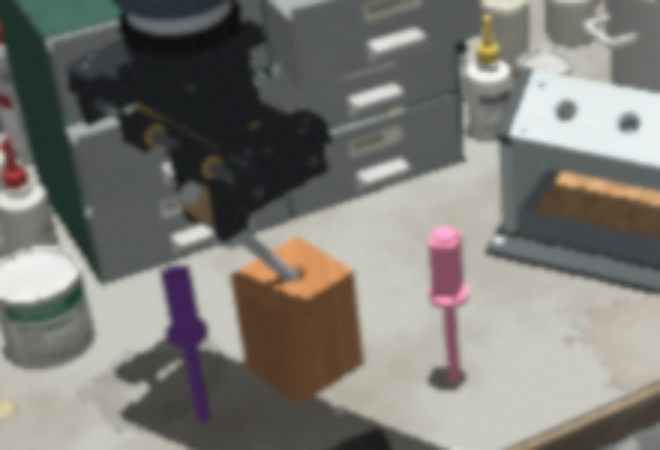

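```bash
python3 -m creep '[[1,0.01,0,-0.017,0],[1,0.01,0,-0.017,0],[1,0.01,0,-0.017,0],[1,0.01,0,-0.017,0],[1,0,0,-0.03,-0.5],[1,0,0,-0.03,-0.8],[1,0,0,-0.02,-1],[1,0,0,0,-1],[1,0,0,0,-1],[1,0,0,0,-0.5],[1,0,0,0,0],[1,0,0,0,0]]' 40; python3 go.py .4544 .0511 .2168 36.2
python3 - <<'E'
from h import *
c=cap('scene','s5.png');cv2.imwrite('pics/s5c.png',cv2.resize(c['img'][80:230,80:300],None,fx=3,fy=3))
np.savez('s5.npz',**c)
c=cap('wrist','w5.png');np.savez('w5.npz',**c)
E
```

```text
time_s: 8.87
ee_pos: [0.4774, 0.3677, 0.2539]
tcp_rot: [0.452, 0.892, 0.001, 0.0]
ft_force: [-0.6, -1.0, -1.3]
width: 0.0196
t 8.87 pos [0.4774 0.3677 0.2539] jawyaw 36.27 zaxis [ 0.001  0.001 -1.   ] F [-0.6 -1.  -1.3] w 0.0196
shift mm [-241.7 -205.9   36.8] norm [-0.4028 -0.3431  0.0614] rows>= 7.6641900129766425 turn deg 0.07
```

View pics/s5c.png

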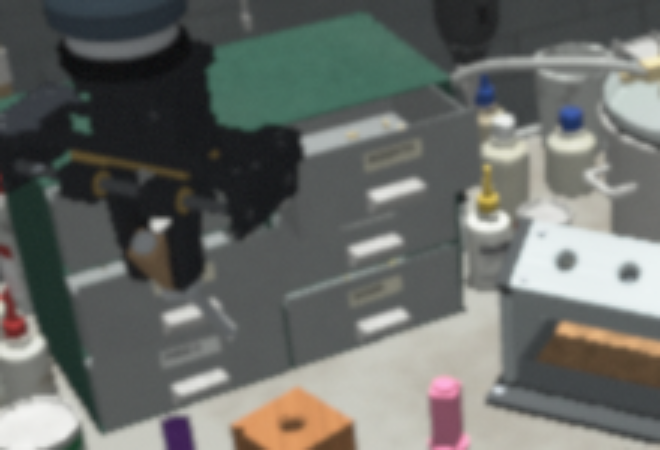

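View pics/w5.png

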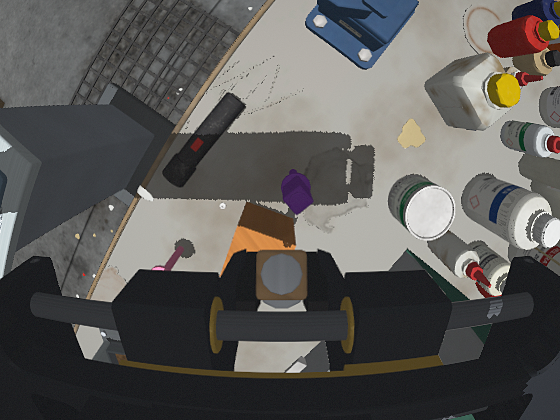

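```bash
python3 - <<'E'
from m import *
c=dict(np.load('s5.npz'))
cv2.imwrite('pics/s5z.png',cv2.resize(c['img'][150:210,110:180],None,fx=9,fy=9,interpolation=cv2.INTER_CUBIC))
X=cloud(c);g=np.array([.4774,.3677,.2729]);u=np.array([.8066,.591,0]);t=np.array([-.591,.8066,0])
d=X-g
s=(abs(d@u)<.016)&(abs(d@t)<.1)&(d[...,2]<-.03)&(d[...,2]>-.12)&(c['z_map']>0)
A=d[s];print(len(A))
for a in sorted(zip((A[:,2]).round(4),(A@t).round(4),(A@u).round(4)),reverse=True)[::3]:print(a)
E
```

```text
104
(np.float64(-0.0302), np.float64(-0.001), np.float64(0.0019))
(np.float64(-0.0306), np.float64(-0.0008), np.float64(0.0041))
(np.float64(-0.0309), np.float64(-0.0039), np.float64(-0.0029))
(np.float64(-0.0326), np.float64(-0.0023), np.float64(-0.0013))
(np.float64(-0.0337), np.float64(-0.0023), np.float64(0.0034))
(np.float64(-0.0421), np.float64(-0.0223), np.float64(-0.0028))
(np.float64(-0.0444), np.float64(-0.0221), np.float64(-0.0025))
(np.float64(-0.0465), np.float64(-0.0255), np.float64(-0.0024))
(np.float64(-0.0472), np.float64(-0.0232), np.float64(-0.0036))
(np.float64(-0.0492), np.float64(-0.0265), np.float64(-0.0036))
(np.float64(-0.0511), np.float64(-0.0243), np.float64(0.0))
(np.float64(-0.0523), np.float64(-0.0318), np.float64(-0.0043))
(np.float64(-0.0536), np.float64(-0.0296), np.float64(-0.0032))
(np.float64(-0.0555), np.float64(-0.0289), np.float64(-0.0033))
(np.float64(-0.057), np.float64(-0.0314), np.float64(-0.0038))
(np.float64(-0.0591), np.float64(-0.0387), np.float64(-0.0036))
(np.float64(-0.0615), np.float64(-0.0386), np.float64(-0.0032))
(np.float64(-0.06
[... 429 characters left out ...]
(np.float64(-0.0759), np.float64(-0.0428), np.float64(-0.0053))
(np.float64(-0.0765), np.float64(-0.0507), np.float64(-0.0028))
(np.float64(-0.0788), np.float64(-0.0511), np.float64(-0.0045))
(np.float64(-0.0799), np.float64(-0.0445), np.float64(-0.0037))
(np.float64(-0.0818), np.float64(-0.0438), np.float64(-0.0038))
(np.float64(-0.0842), np.float64(-0.046), np.float64(0.0003))
(np.float64(-0.0866), np.float64(-0.0551), np.float64(-0.0033))
(np.float64(-0.0893), np.float64(-0.0512), np.float64(-0.0029))
(np.float64(-0.0905), np.float64(-0.0574), np.float64(-0.0036))
(np.float64(-0.0909), np.float64(-0.0546), np.float64(-0.0053))
(np.float64(-0.0956), np.float64(-0.0526), np.float64(-0.001))
```

View pics/s5z.png

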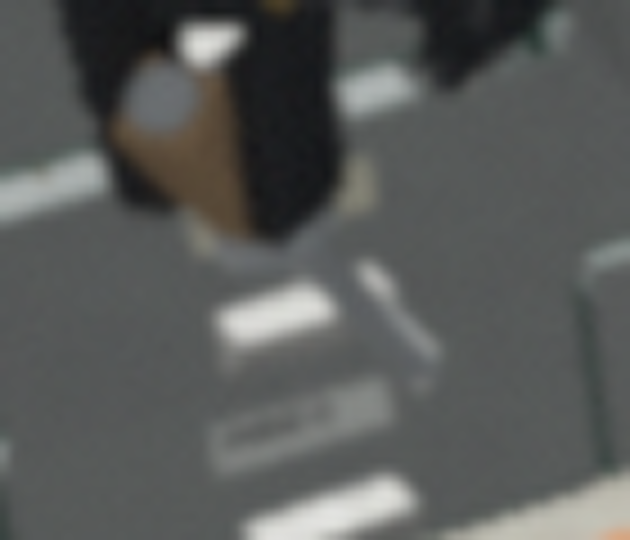

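```bash
python3 - <<'E'
from m import *
from scipy.optimize import least_squares
c=dict(np.load('s5.npz'))
X=cloud(c);g=np.array([.4774,.3677,.2729]);u=np.array([.8066,.591,0]);t=np.array([-.591,.8066,0])
d=X-g
s=(abs(d@u)<.012)&(d@t<-.018)&(d@t>-.1)&(d[...,2]<-.042)&(d[...,2]>-.12)&(c['z_map']>0)
A=np.c_[d[s]@t,d[s]@u,d[s][:,2]]
# cylinder r=5mm fit: axis passes (a,b) at z=-.07, slope tan th
def f(p):
    th,a,b=p[0],p[1]/1e3,p[2]/1e3
    ax=np.array([-np.sin(th),0,-np.cos(th)]);q=A-np.array([a,b,-.07]);q=q-np.outer(q@ax,ax);return (np.linalg.norm(q,axis=1)-.005)*1e3
for l in('linear','soft_l1'):
    r=least_squares(f,[.5,-40,0],loss=l,f_scale=1);print(np.degrees(r.x[0]),r.x[1:],'offset at grip',r.x[1]+70*np.tan(r.x[0]),np.std(f(r.x)), np.degrees(np.sqrt(np.linalg.inv(r.jac.T@r.jac)[0,0])))
p=np.polyfit(A[:,2],A[:,0],1);print(np.degrees(np.arctan(p[0])),A[:,2].min())
E
```

```text
32.227045401030885 [-42.25553088   0.36323627] offset at grip 1.8719809895993436 0.9804034333773017 0.5050256389606934
32.039825303731455 [-42.28100101   0.41250388] offset at grip 1.5275370389160088 0.9839178389761241 0.6891579745651623
32.290310702424634 -0.09837704124995855
```

```bash
python3 go.py .4533 .0527 .25 36.2
```

```text
t 8.97 pos [0.4774 0.3674 0.2535] jawyaw 36.27 zaxis [ 0.  0. -1.] F [ 0.2 -0.2 -1.8] w 0.0198
shift mm [-239.5 -205.6    3.4] norm [-0.3991 -0.3427  0.0057] rows>= 7.569730823549149 turn deg 0.07
```

```bash
python3 -m creep '[[1,-0.0333,-0.0286,0,0],[1,-0.0333,-0.0286,0,0],[1,-0.0333,-0.0286,0,0],[1,-0.0333,-0.0286,0,0],[1,-0.0333,-0.0286,0,0],[1,-0.0333,-0.0286,0,0],[1,-0.0333,-0.0286,0,0],[1,-0.0333,-0.0286,0,0],[1,-0.0333,-0.0286,0,0],[1,-0.0333,-0.0286,0,0],[1,-0.0333,-0.0286,0,0],[1,-0.0333,-0.0286,0,0],[1,0,0,0,0],[1,0,0,0,0],[1,0,0,0,0]]' 40; python3 go.py .4533 .0527 .2148 36.2
python3 - <<'E'
from m import *
c=cap('scene','s6.png');cv2.imwrite('pics/s6c.png',cv2.resize(c['img'][80:250,180:380],None,fx=3.5,fy=3.5))
np.savez('s6.npz',**c)
o=env.get_obs();g=np.array(o['ee_pos'])+[0,0,.019];print(g)
from scipy.optimize import least_squares
X=cloud(c);u=np.array([.8066,.591,0]);t=np.array([-.591,.8066,0])
d=X-g
s=(abs(d@u)<.012)&(d@t<-.018)&(d@t>-.07)&(d[...,2]<-.042)&(d[...,2]>-.12)&(c['z_map']>0)
A=np.c_[d[s]@t,d[s]@u,d[s][:,2]];print(len(A))
def f(p):
    th,a,b=p[0],p[1]/1e3,p[2]/1e3
    ax=np.array([-np.sin(th),0,-np.cos(th)]);q=A-np.array([a,b,-.07]);q=q-np.outer(q@ax,ax);return (np.linalg.norm(q,axis=1)-.005)*1e3
r=least_squares(f,[.5,-40,0],loss='soft_l1',f_scale=1);print(np.degrees(r.x[0]),r.x[1:],np.std(f(r.x)))
c=cap('wrist','w6.png')
E
```

```text
time_s: 10.22
ee_pos: [0.4537, 0.0527, 0.2533]
tcp_rot: [0.452, 0.892, 0.0, 0.0]
ft_force: [-0.1, 0.5, -0.4]
width: 0.0195
t 10.22 pos [0.4537 0.0527 0.2533] jawyaw 36.31 zaxis [ 0.     0.001 -1.   ] F [-0.1  0.5 -0.4] w 0.0195
shift mm [ 0.3 -0.4 38.5] norm [ 0.0004 -0.0006  0.0642] rows>= 0.9233572508449417 turn deg 0.11
[0.45371886 0.05307246 0.27218588]
63
33.115188990106745 [-43.21700494   0.12431381] 0.814326790332449
```

View pics/s6c.png

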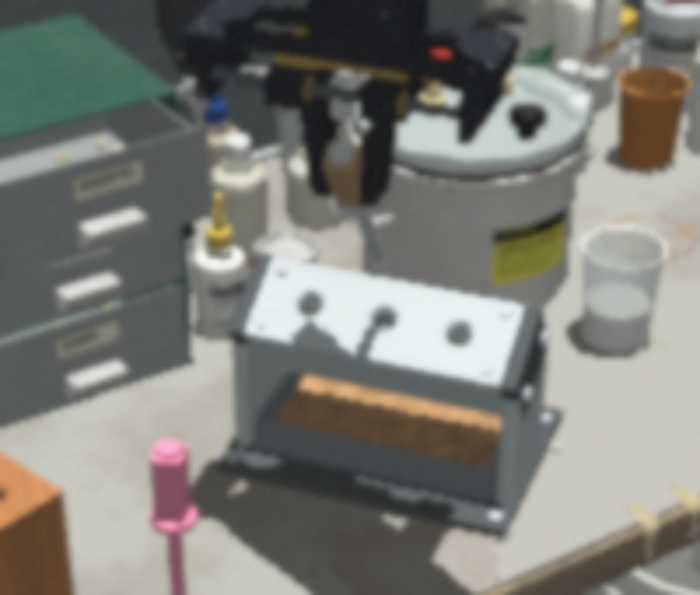

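View pics/w6.png

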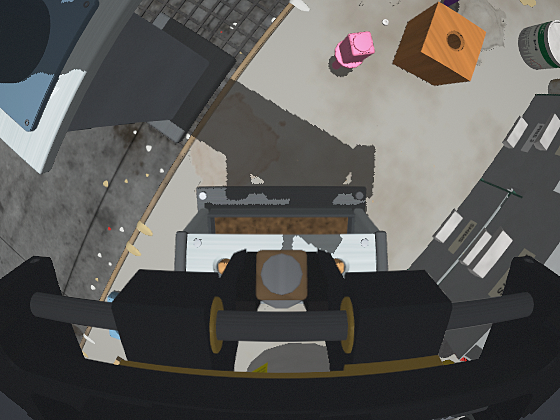

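```bash
python3 - <<'E'
from m import *
c=dict(np.load('scene.npz'))
g=c['img']
cv2.imwrite('pics/hz.png',cv2.resize(g[150:190,255:325],None,fx=10,fy=10,interpolation=cv2.INTER_CUBIC))
n=np.array([-.2956,.4033,.866]);p=np.array([.4922,-.0005,.125])
for q,r in((311,303),(384,318),(459,334)):
    print(np.round(ray(c,80+r/3.5-.35,180+q/3.5-.35,p,n),4))
E
```

```text
[0.5368 0.0302 0.1259]
[ 0.4933 -0.0015  0.1258]
[ 0.4494 -0.033   0.1255]
```

View pics/hz.png

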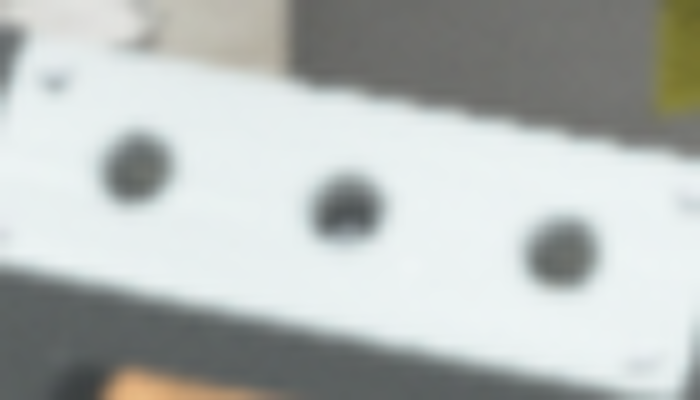

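```bash
python3 go.py .4549 .0505 .210 36.2
```

```text
t 10.32 pos [0.4537 0.0532 0.2531] jawyaw 36.41 zaxis [ 0.  0. -1.] F [-0.2  0.3 -2.1] w 0.0196
shift mm [-2.9 -0.7 43.1] norm [-0.0048 -0.0011  0.0719] rows>= 1.0371596058362138 turn deg 0.21
```

```bash
python3 -m creep '[[1,-0.0048,-0.0011,0.018,0],[1,0,0,0.018,0],[1,0,0,0.018,0],[1,0,0,0.018,0],[1,0,0,0,0],[1,0,0,0,0]]' 40; python3 go.py .4549 .0505 .210 36.2
python3 - <<'E'
from m import *
c=cap('scene','s7.png');cv2.imwrite('pics/s7c.png',cv2.resize(c['img'][130:200,250:340],None,fx=8,fy=8,interpolation=cv2.INTER_CUBIC))
c=cap('top','t7.png');cv2.imwrite('pics/t7c.png',cv2.resize(c['img'][140:220,260:350],None,fx=7,fy=7,interpolation=cv2.INTER_CUBIC))
E
```

```text
time_s: 10.82
ee_pos: [0.4545, 0.0499, 0.2097]
tcp_rot: [0.451, 0.893, -0.0, -0.0]
ft_force: [-0.1, 0.7, -0.9]
width: 0.0198
t 10.82 pos [0.4545 0.0499 0.2097] jawyaw 36.39 zaxis [-0.001 -0.    -1.   ] F [-0.1  0.7 -0.9] w 0.0198
shift mm [ 0.2  0.6 -0.3] norm [ 0.0004  0.0011 -0.0006] rows>= 0.018041821381609754 turn deg 0.19
```

View pics/s7c.png

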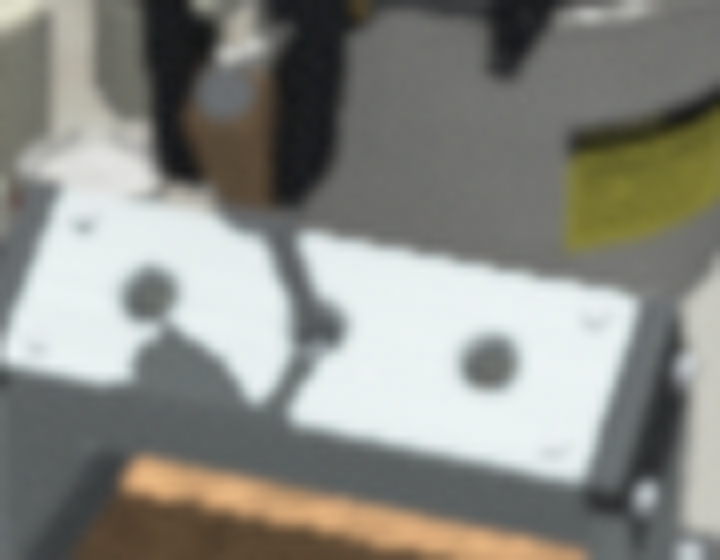

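View pics/t7c.png

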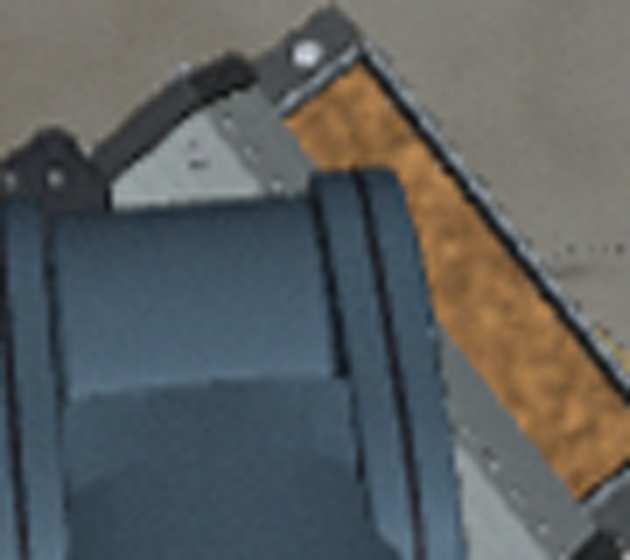

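```bash
python3 -m creep '[[1,-0.0025,0,0.00433,0],[1,-0.0025,0,0.00433,0],[1,-0.0025,0,0.00433,0],[1,0,0,0,0]]'; python3 -m creep '[[1,-0.0016,0,0.00289,0],[1,0,0,0,0]]';python3 -m creep '[[1,-0.0016,0,0.00289,0],[1,0,0,0,0]]'; python3 go.py .4549 .0505 .210 36.2
python3 - <<'E'
from m import *
c=cap('scene','s8.png');cv2.imwrite('pics/s8c.png',cv2.resize(c['img'][130:200,250:340],None,fx=8,fy=8,interpolation=cv2.INTER_CUBIC))
E
```

```text
time_s: 11.25
ee_pos: [0.4574, 0.0453, 0.2017]
tcp_rot: [0.452, 0.892, -0.0, -0.0]
ft_force: [0.4, -0.2, -1.6]
width: 0.0195
time_s: 11.42
ee_pos: [0.4579, 0.0447, 0.2001]
tcp_rot: [0.452, 0.892, -0.0, -0.0]
ft_force: [0.9, -0.2, -2.0]
width: 0.0195
time_s: 11.58
ee_pos: [0.4585, 0.0439, 0.1984]
tcp_rot: [0.452, 0.892, -0.0, -0.0]
ft_force: [0.2, 0.5, -1.5]
width: 0.0195
t 11.58 pos [0.4585 0.0439 0.1984] jawyaw 36.32 zaxis [-0. -0. -1.] F [ 0.2  0.5 -1.5] w 0.0195
shift mm [  7.4   1.  -11.6] norm [ 0.0124  0.0016 -0.0193] rows>= 0.3309321364995282 turn deg 0.12
```

View pics/s8c.png

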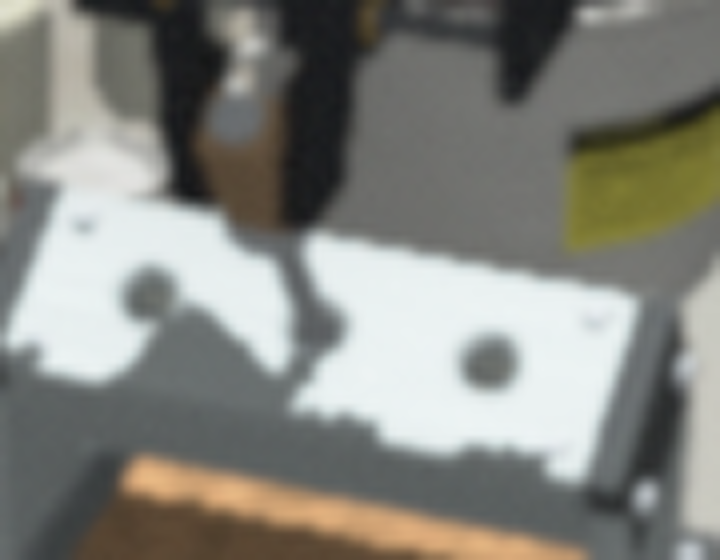

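```bash
python3 -m creep '[[1,-0.0016,0,0.00289,0],[1,0,0,0,0]]';python3 -m creep '[[1,-0.0016,0,0.00289,0],[1,0,0,0,0]]'; python3 -m creep '[[1,-0.0016,0,0.00289,0],[1,0,0,0,0]]'; python3 go.py .4549 .0505 .210 36.2
```

```text
time_s: 11.8
ee_pos: [0.4591, 0.0432, 0.1967]
tcp_rot: [0.451, 0.892, -0.0, -0.0]
ft_force: [0.6, -0.1, -1.2]
width: 0.0196
time_s: 11.97
ee_pos: [0.4596, 0.0424, 0.1949]
tcp_rot: [0.451, 0.892, -0.0, -0.0]
ft_force: [-0.8, -0.1, -1.1]
width: 0.0198
time_s: 12.13
ee_pos: [0.4602, 0.0416, 0.1931]
tcp_rot: [0.452, 0.892, -0.0, -0.0]
ft_force: [0.9, -0.7, -1.8]
width: 0.0202
t 12.13 pos [0.4602 0.0416 0.1931] jawyaw 36.32 zaxis [-0. -0. -1.] F [ 0.9 -0.7 -1.8] w 0.0202
shift mm [ 10.3   1.  -16.9] norm [ 0.0171  0.0016 -0.0281] rows>= 0.47395538623293526 turn deg 0.12
```

```bash
for i in 1; do python3 -m creep '[[1,-0.0016,0,0.00289,0],[1,0,0,0,0]]';python3 -m creep '[[1,-0.0016,0,0.00289,0],[1,0,0,0,0]]'; python3 -m creep '[[1,-0.0016,0,0.00289,0],[1,0,0,0,0]]'; done; python3 go.py .4549 .0505 .210 36.2
```

```text
time_s: 12.3
ee_pos: [0.4607, 0.041, 0.1915]
tcp_rot: [0.452, 0.892, -0.0, -0.0]
ft_force: [-0.1, 1.6, -0.7]
width: 0.0195
time_s: 12.47
ee_pos: [0.4609, 0.0407, 0.1901]
tcp_rot: [0.451, 0.892, 0.0, -0.001]
ft_force: [-3.5, 2.5, 6.4]
width: 0.0196
time_s: 12.63
ee_pos: [0.4618, 0.0397, 0.1883]
tcp_rot: [0.451, 0.892, 0.0, -0.0]
ft_force: [0.1, 0.0, -1.6]
width: 0.0194
t 12.63 pos [0.4618 0.0397 0.1883] jawyaw 36.34 zaxis [-0.  0. -1.] F [ 0.1  0.  -1.6] w 0.0194
shift mm [ 12.8   0.8 -21.7] norm [ 0.0213  0.0014 -0.0361] rows>= 0.6041010702810802 turn deg 0.14
```

```bash
python3 -m creep '[[1,-0.0016,0,0.00289,0]]';python3 -m creep '[[1,-0.0016,0,0.00289,0]]'; python3 -m creep '[[1,-0.0016,0,0.00289,0],[1,0,0,0,0]]';python3 go.py .4549 .0505 .210 36.2
```

```text
time_s: 12.72
ee_pos: [0.4626, 0.0392, 0.1868]
tcp_rot: [0.451, 0.892, 0.0, -0.0]
ft_force: [-1.5, 3.6, 4.4]
width: 0.0192
time_s: 12.8
ee_pos: [0.4633, 0.0384, 0.1849]
tcp_rot: [0.451, 0.892, 0.0, 0.0]
ft_force: [-1.3, 1.9, 4.6]
width: 0.0193
time_s: 12.97
ee_pos: [0.4637, 0.0368, 0.1826]
tcp_rot: [0.452, 0.892, -0.0, 0.0]
ft_force: [-0.4, -0.8, -1.1]
width: 0.0196
t 12.97 pos [0.4637 0.0368 0.1826] jawyaw 36.32 zaxis [ 0.    -0.001 -1.   ] F [-0.4 -0.8 -1.1] w 0.0196
shift mm [ 16.3   1.  -27.4] norm [ 0.0272  0.0017 -0.0457] rows>= 0.7649529972630715 turn deg 0.12
```

```bash
python3 -m creep '[[1,-0.00167,0,0.00289,0],[1,-0.00167,0,0.00289,0],[1,-0.00167,0,0.00289,0],[1,-0.00167,0,0.00289,0],[1,-0.00167,0,0.00289,0]]';python3 -m creep '[[1,-0.00167,0,0.00289,0],[1,-0.00167,0,0.00289,0],[1,-0.00167,0,0.00289,0],[1,-0.00167,0,0.00289,0],[1,-0.00167,0,0.00289,0]]';python3 go.py .4549 .0505 .210 36.2
```

```text
time_s: 13.38
ee_pos: [0.4667, 0.0331, 0.1742]
tcp_rot: [0.451, 0.892, 0.0, 0.0]
ft_force: [-1.9, 3.2, 4.1]
width: 0.0199
time_s: 13.8
ee_pos: [0.4695, 0.0284, 0.1652]
tcp_rot: [0.452, 0.892, -0.0, 0.0]
ft_force: [0.3, 0.1, -2.7]
width: 0.0196
t 13.8 pos [0.4695 0.0284 0.1652] jawyaw 36.3 zaxis [-0.    -0.001 -1.   ] F [ 0.3  0.1 -2.7] w 0.0196
shift mm [ 26.4   1.3 -44.9] norm [ 0.0441  0.0022 -0.0748] rows>= 1.249104933429327 turn deg 0.1
```

```bash
python3 - <<'E'
from m import *
c=cap('scene','s9.png');cv2.imwrite('pics/s9c.png',cv2.resize(c['img'][130:240,230:350],None,fx=5,fy=5,interpolation=cv2.INTER_CUBIC))
c=cap('top','t9.png');cv2.imwrite('pics/t9c.png',cv2.resize(c['img'][140:250,260:370],None,fx=5,fy=5,interpolation=cv2.INTER_CUBIC))
E
```

```text
(no output)
```

View pics/s9c.png

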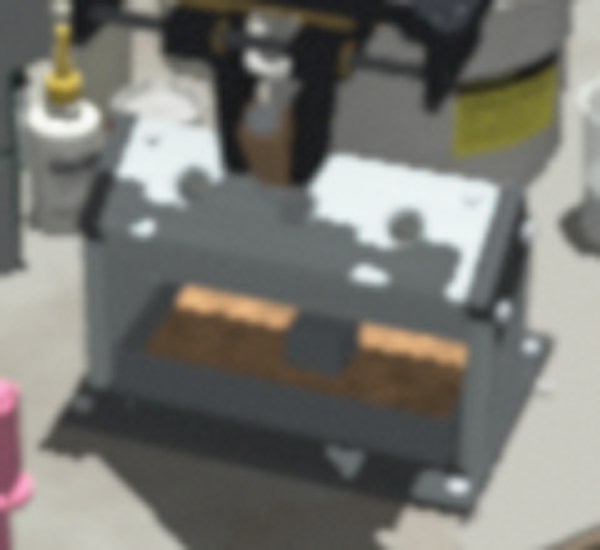

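View pics/t9c.png

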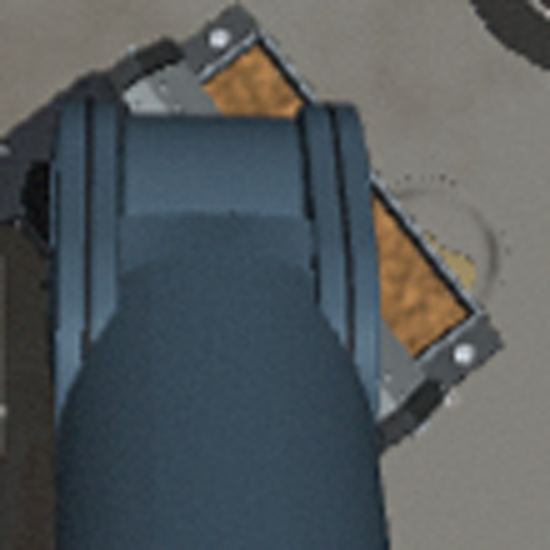

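```bash
python3 -m creep '[[1,-0.00167,0,0.00289,0],[1,-0.00167,0,0.00289,0],[1,-0.00167,0,0.00289,0],[1,-0.00167,0,0.00289,0],[1,-0.00167,0,0.00289,0]]';python3 -m creep '[[1,0,0,0,0],[1,0,0,0,0],[1,0,0,0,0]]';python3 go.py .4549 .0505 .210 36.2
python3 - <<'E'
from m import *
c=cap('scene','s10.png');cv2.imwrite('pics/s10c.png',cv2.resize(c['img'][130:240,230:350],None,fx=5,fy=5,interpolation=cv2.INTER_CUBIC))
X=cloud(c)
# casting pixel approx crop(320,345)
for q,r in((310,345),(325,345),(325,325),(340,350)): print(np.round(X[130+r//5,230+q//5],4))
E
```

```text
time_s: 14.32
ee_pos: [0.4726, 0.0249, 0.1568]
tcp_rot: [0.451, 0.892, -0.0, 0.0]
ft_force: [0.2, 0.6, -1.1]
width: 0.0198
time_s: 14.57
ee_pos: [0.4725, 0.025, 0.157]
tcp_rot: [0.451, 0.892, 0.0, 0.0]
ft_force: [0.2, -0.1, -1.5]
width: 0.0197
t 14.57 pos [0.4725 0.025  0.157 ] jawyaw 36.32 zaxis [ 0.  0. -1.] F [ 0.2 -0.1 -1.5] w 0.0197
shift mm [ 31.    0.9 -53. ] norm [ 0.0516  0.0014 -0.0883] rows>= 1.4721758650040968 turn deg 0.12
[ 0.5008 -0.0161  0.0321]
[ 0.4955 -0.0215  0.0332]
[ 0.5005 -0.0248  0.0413]
[ 0.4917 -0.0282  0.0298]
```

View pics/s10c.png

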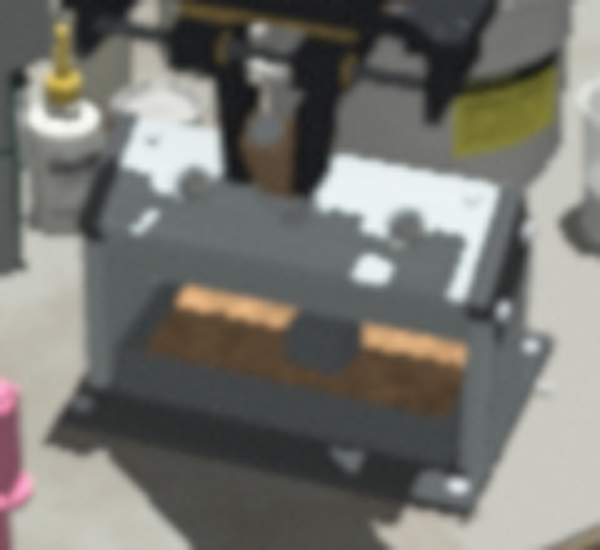

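```bash
python3 -m creep '[[1,0.0033,0,-0.0058,0],[1,0.00667,0,-0.01155,0],[1,0.00833,0,-0.01443,0],[1,0.00833,0,-0.01443,0],[1,0.00833,0,-0.01443,0],[1,0.00833,0,-0.01443,0],[1,0.00833,0,-0.01443,0],[1,0.00833,0,-0.01443,0],[1,0,0,-0.02,0],[1,0,0,0,0],[1,0,0,0,0],[1,0,0,0,0]]';
cat > tilt.py <<'E'
from m import *
from scipy.optimize import least_squares
def tilt(c):
    o=env.get_obs();g=np.array(o['ee_pos'])+[0,0,.019];M=R.from_quat(o['tcp_rot']).as_matrix();t=M[:,0];u=M[:,1]
    X=cloud(c);d=X-g
    s=(abs(d@u)<.012)&(d@t<-.018)&(d@t>-.07)&(d[...,2]<-.042)&(d[...,2]>-.12)&(c['z_map']>0)
    A=np.c_[d[s]@t,d[s]@u,d[s][:,2]]
    def f(p):
        th,a,b=p[0],p[1]/1e3,p[2]/1e3
        ax=np.array([-np.sin(th),0,-np.cos(th)]);q=A-np.array([a,b,-.07]);q=q-np.outer(q@ax,ax);return (np.linalg.norm(q,axis=1)-.005)*1e3
    r=least_squares(f,[.5,-40,0],loss='soft_l1',f_scale=1);print(len(A),'tilt',np.degrees(r.x[0]),r.x[1:],np.std(f(r.x)),A[:,2].min())
E
python3 - <<'E'
from tilt import *
c=cap('scene','s11.png');cv2.imwrite('pics/s11c.png',cv2.resize(c['img'][80:240,230:350],None,fx=3.7,fy=3.7,interpolation=cv2.INTER_CUBIC));tilt(c)
E
python3 go.py .4669 .3368 .20 36.2
```

```text
time_s: 15.62
ee_pos: [0.451, 0.054, 0.2311]
tcp_rot: [0.452, 0.892, -0.0, -0.0]
ft_force: [0.5, 0.3, -1.4]
width: 0.0194
59 tilt 32.87787371323832 [-42.65835166  -0.05126362] 0.9084085200812879 -0.09772429675558655
t 15.67 pos [0.4508 0.0539 0.2309] jawyaw 36.31 zaxis [-0.001 -0.    -1.   ] F [ 0.3 -0.1 -2.1] w 0.0194
shift mm [218.4 180.5  30.8] norm [0.3641 0.3009 0.0513] rows>= 6.835617273265417 turn deg 0.11
```

View pics/s11c.png

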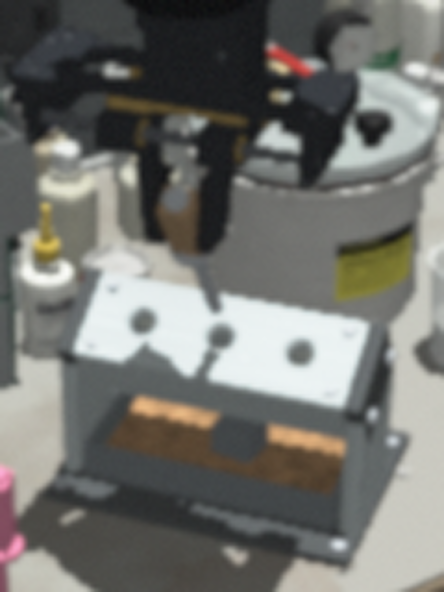

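```bash
python3 go.py .4675 .3358 .245 36.2
```

```text
t 15.67 pos [0.4508 0.0539 0.2309] jawyaw 36.31 zaxis [-0.001 -0.    -1.   ] F [ 0.3 -0.1 -2.1] w 0.0194
shift mm [217.3 180.4 -14.2] norm [ 0.3622  0.3006 -0.0237] rows>= 6.780785395019079 turn deg 0.11
```

```bash
python3 -m creep '[[1,0,0,-0.0237,0],[1,0.0302,0.025,0,0],[1,0.0302,0.025,0,0],[1,0.0302,0.025,0,0],[1,0.0302,0.025,0,0],[1,0.0302,0.025,0,0],[1,0.0302,0.025,0,0],[1,0.0302,0.025,0,0],[1,0.0302,0.025,0,0],[1,0.0302,0.025,0,0],[1,0.0302,0.025,0,0],[1,0.0302,0.025,0,0],[1,0.0302,0.025,0,0],[1,0,0,0,0],[1,0,0,0,0],[1,0,0,0,0],[1,0,0,0,0]]'
python3 - <<'E'
from tilt import *
c=cap('scene','s12.png');cv2.imwrite('pics/s12c.png',cv2.resize(c['img'][130:280,80:300],None,fx=3,fy=3,interpolation=cv2.INTER_CUBIC));tilt(c);np.savez('s12.npz',**c)
cap('wrist','w12.png')
E
python3 go.py .4675 .3358 .190 36.2
```

```text
time_s: 17.08
ee_pos: [0.4677, 0.3342, 0.2452]
tcp_rot: [0.452, 0.892, -0.001, 0.0]
ft_force: [0.1, 0.6, -1.3]
width: 0.0197
84 tilt 32.99471926559562 [-42.53554397   0.06385824] 0.8056588408752642 -0.09617351709793726
t 17.18 pos [0.4677 0.3345 0.2455] jawyaw 36.22 zaxis [-0.    -0.001 -1.   ] F [ 0.4 -0.5 -0.5] w 0.0198
shift mm [ 1.2  0.6 55.5] norm [0.002  0.001  0.0925] rows>= 1.331651399527507 turn deg 0.02
```

View pics/s12c.png

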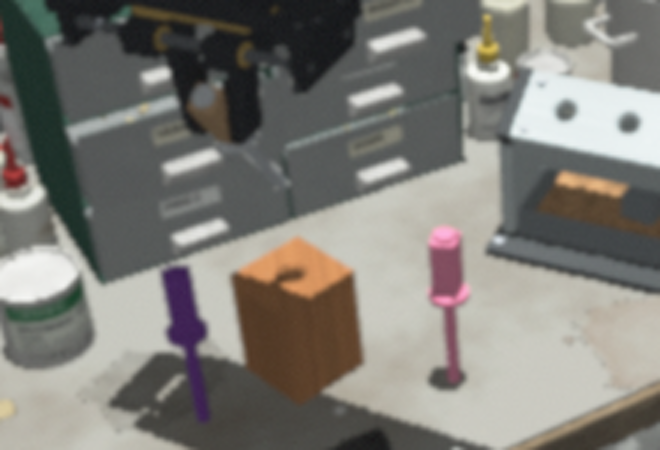

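View pics/w12.png

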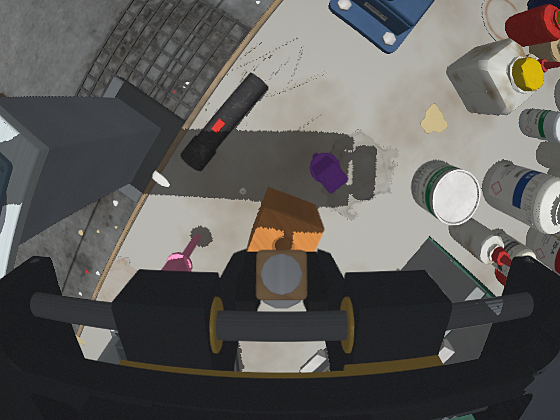

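```bash
python3 - <<'E'
from tilt import *
c=dict(np.load('s12.npz'));print(ray(c,221,177,np.array([0,0,.09]),np.array([0,0,1.])))
cv2.imwrite('pics/h12.png',cv2.resize(c['img'][205:240,150:205],None,fx=12,fy=12,interpolation=cv2.INTER_CUBIC))
E
```

```text
[0.50222688 0.29028072 0.09      ]
```

View pics/h12.png

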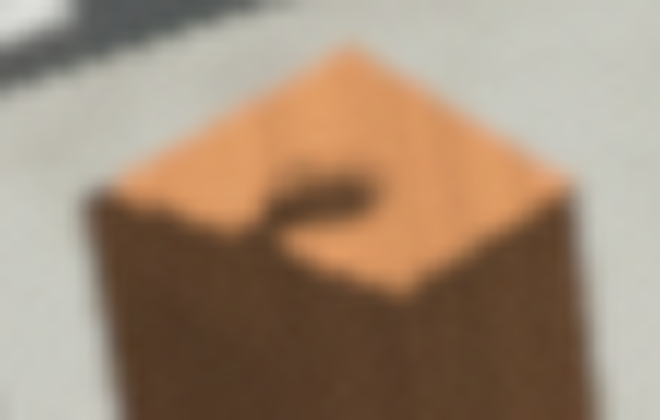

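```bash
python3 -m creep '[[1,0.002,0.001,0.03,0],[1,0,0,0.03,0],[1,0,0,0.03,0],[1,0,0,0.02,0],[1,0,0,0.0142,0],[1,0,0,0,0],[1,0,0,0,0]]'
python3 go.py .4678 .3358 .158 36.2
python3 -m creep '[[1,0,0,0.005,0],[1,0,0,0.005,0],[1,0,0,0.005,0],[1,0,0,0.006,0],[1,0,0,0,0]]'
python3 go.py .4678 .3358 .158 36.2
python3 - <<'E'
from tilt import *
c=cap('scene','s13.png');cv2.imwrite('pics/s13c.png',cv2.resize(c['img'][160:260,120:240],None,fx=5,fy=5,interpolation=cv2.INTER_CUBIC))
E
```

```text
time_s: 17.77
ee_pos: [0.4674, 0.337, 0.1712]
tcp_rot: [0.452, 0.892, -0.0, 0.0]
ft_force: [-0.6, 0.4, -1.2]
width: 0.0196
t 17.77 pos [0.4674 0.337  0.1712] jawyaw 36.3 zaxis [ 0. -0. -1.] F [-0.6  0.4 -1.2] w 0.0196
shift mm [-1.2 -0.4 13.2] norm [-0.0019 -0.0007  0.0221] rows>= 0.31879254511203425 turn deg 0.1
time_s: 18.18
ee_pos: [0.4682, 0.3361, 0.1582]
tcp_rot: [0.452, 0.892, -0.0, 0.001]
ft_force: [2.4, -2.8, -1.0]
width: 0.0202
t 18.18 pos [0.4682 0.3361 0.1582] jawyaw 36.29 zaxis [ 0.002 -0.001 -1.   ] F [ 2.4 -2.8 -1. ] w 0.0202
shift mm [ 0.  -0.5  0.2] norm [ 0.     -0.0008  0.0003] rows>= 0.013091451160808103 turn deg 0.09
```

View pics/s13c.png

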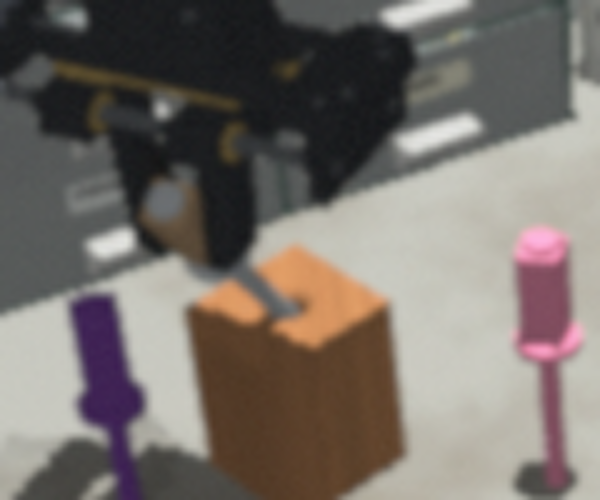

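```bash
python3 -m creep '[[1,-0.0107,0,-0.005,0],[1,-0.0107,0,-0.0055,0],[1,-0.0107,0,-0.0055,0],[1,-0.0115,0,-0.0034,0],[1,-0.0115,0,-0.0034,0],[1,-0.0115,0,-0.0034,0],[1,0,0,0,0]]' 25
python3 go.py .5016 .2896 .176 36.2
python3 - <<'E'
from tilt import *
c=cap('scene','s14.png');cv2.imwrite('pics/s14c.png',cv2.resize(c['img'][160:260,120:240],None,fx=5,fy=5,interpolation=cv2.INTER_CUBIC))
E
```

```text
time_s: 18.82
ee_pos: [0.4924, 0.3033, 0.1749]
tcp_rot: [0.453, 0.892, 0.0, 0.001]
ft_force: [-1.3, 1.3, -0.9]
width: 0.0197
t 18.82 pos [0.4924 0.3033 0.1749] jawyaw 36.19 zaxis [ 0.001 -0.    -1.   ] F [-1.3  1.3 -0.9] w 0.0197
shift mm [-16.5  -0.6  -1.1] norm [-0.0276 -0.0011 -0.0018] rows>= 0.3979236529120535 turn deg -0.01
```

View pics/s14c.png

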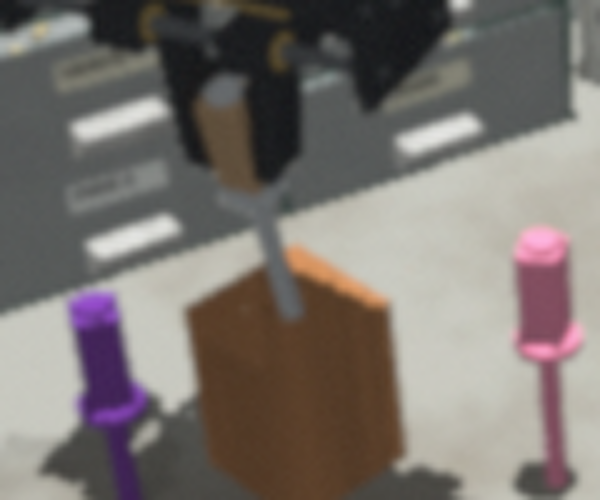

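```bash
python3 -m creep '[[1,-0.0113,0,0,0],[1,-0.0113,0,0,0],[1,-0.0113,0,0,0],[1,0,0,0,0],[1,0,0,0,0]]' 25
python3 go.py .5016 .2896 .176 36.2
python3 - <<'E'
from tilt import *
c=cap('scene','s15.png');cv2.imwrite('pics/s15c.png',cv2.resize(c['img'][160:260,120:240],None,fx=5,fy=5,interpolation=cv2.INTER_CUBIC))
E
```

```text
time_s: 19.28
ee_pos: [0.5036, 0.2873, 0.174]
tcp_rot: [0.452, 0.892, -0.0, 0.0]
ft_force: [-0.0, -0.3, -1.2]
width: 0.0193
t 19.28 pos [0.5036 0.2873 0.174 ] jawyaw 36.25 zaxis [ 0.    -0.001 -1.   ] F [-0.  -0.3 -1.2] w 0.0193
shift mm [ 3.  -0.3 -2. ] norm [ 0.005  -0.0004 -0.0034] rows>= 0.08682597588639725 turn deg 0.05
```

View pics/s15c.png

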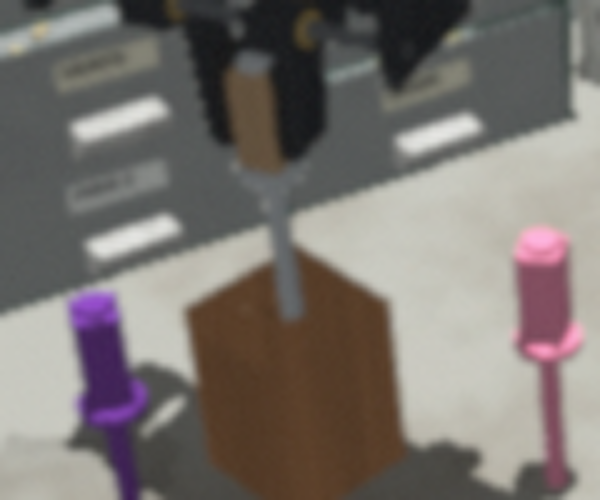

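```bash
python3 -m creep '[[1,0.003,0,0.004,0],[1,0,0,0.008,0],[1,0,0,0.008,0],[1,0,0,0.008,0],[1,0,0,0.008,0],[1,0,0,0,0]]' 12
python3 go.py .5016 .2896 .1044 36.2
```

```text
time_s: 19.83
ee_pos: [0.5012, 0.2896, 0.1512]
tcp_rot: [0.451, 0.892, -0.001, -0.0]
ft_force: [-0.7, 0.9, -2.1]
width: 0.0196
t 19.83 pos [0.5012 0.2896 0.1512] jawyaw 36.33 zaxis [-0.002 -0.001 -1.   ] F [-0.7  0.9 -2.1] w 0.0196
shift mm [-0.2  0.5 46.8] norm [-0.0004  0.0008  0.078 ] rows>= 1.1227481971938877 turn deg 0.13
```

```bash
python3 -m creep '[[1,0,0,0.01,0],[1,0,0,0.01,0],[1,0,0,0.01,0],[1,0,0,0.01,0],[1,0,0,0.01,0],[1,0,0,0.01,0],[1,0,0,0.006,0],[1,0,0,0,0]]'
python3 -m creep '[[1,0,0,0.005,0],[1,0,0,0.004,0],[1,0,0,0,0]]'
python3 -m creep '[[1,0,0,0.0035,0],[1,0,0,0,0]]'
python3 go.py .5016 .2896 .1044 36.2
```

```text
time_s: 20.5
ee_pos: [0.5013, 0.2897, 0.1119]
tcp_rot: [0.451, 0.892, -0.001, -0.0]
ft_force: [-0.0, 0.1, -1.4]
width: 0.0198
time_s: 20.75
ee_pos: [0.5017, 0.29, 0.1073]
tcp_rot: [0.451, 0.892, -0.0, -0.0]
ft_force: [-0.1, -0.2, -1.9]
width: 0.0201
time_s: 20.92
ee_pos: [0.5018, 0.29, 0.1053]
tcp_rot: [0.451, 0.892, -0.0, -0.0]
ft_force: [0.9, 1.1, -1.3]
width: 0.0201
t 20.92 pos [0.5018 0.29   0.1053] jawyaw 36.32 zaxis [-0. -0. -1.] F [ 0.9  1.1 -1.3] w 0.0201
shift mm [-0.2 -0.4  0.9] norm [-0.0003 -0.0007  0.0015] rows>= 0.023769606670557768 turn deg 0.12
```

Lower a touch more, then release gently.

```bash
python3 -m creep '[[1,0,0,0.0015,0],[1,0,0,0.001,0],[1,0,0,0,0],[1,0,0,0,0]]' 8
python3 go.py .5016 .2896 .1044 36.2
python3 -m creep '[[0.4,0,0,0,0],[0.2,0,0,0,0],[0,0,0,0,0],[-0.1,0,0,0,0],[-0.1,0,0,0,0],[-0.1,0,0,0,0],[-0.1,0,0,0,0]]'
python3 - <<'E'
from tilt import *
c=cap('scene','s16.png');cv2.imwrite('pics/s16c.png',cv2.resize(c['img'][160:260,120:240],None,fx=5,fy=5,interpolation=cv2.INTER_CUBIC))
cap('wrist','w16.png')
E
```

```text
time_s: 21.25
ee_pos: [0.5021, 0.2899, 0.1045]
tcp_rot: [0.452, 0.892, 0.0, 0.0]
ft_force: [-1.5, -1.2, 5.8]
width: 0.0197
t 21.25 pos [0.5021 0.2899 0.1045] jawyaw 36.31 zaxis [ 0.  0. -1.] F [-1.5 -1.2  5.8] w 0.0197
shift mm [ 0.1 -0.6  0.1] norm [ 0.0001 -0.001   0.0001] rows>= 0.014292970710865457 turn deg 0.11
time_s: 21.83
ee_pos: [0.5019, 0.29, 0.1039]
tcp_rot: [0.451, 0.892, -0.0, 0.0]
ft_force: [0.1, -0.4, -0.9]
width: 0.0484
```

View pics/s16c.png

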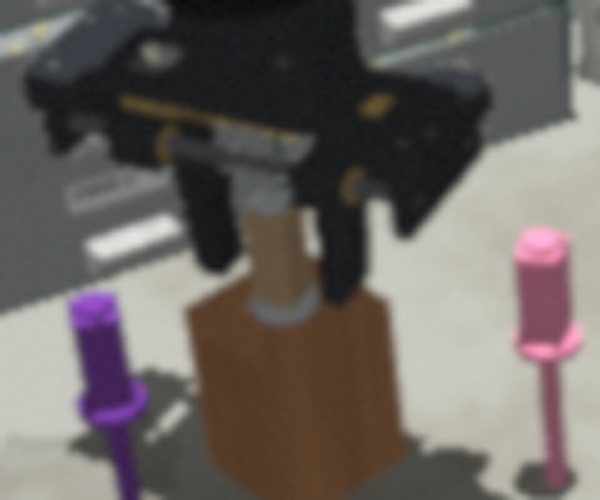

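View pics/w16.png

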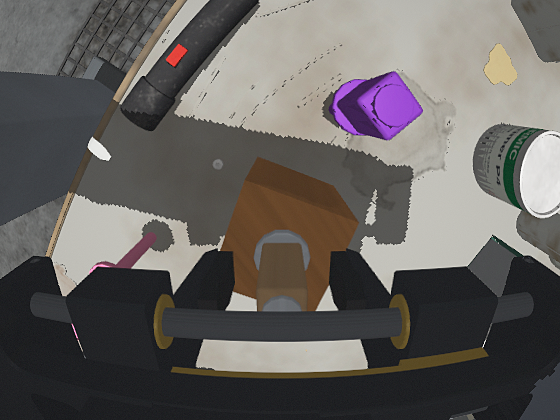

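Contact was felt (+6 N on seating) and the collar looks flat on the stand. I retreat upward and check.

```bash
python3 -m creep '[[-0.1,0,0,-0.015,0],[-0.1,0,0,-0.03,0],[-0.1,0,0,-0.05,0],[-0.1,0,0,-0.06,0],[-0.1,0,0,-0.06,0],[-0.1,0.05,0.02,0,0],[-0.1,0.05,0.02,0,0],[-0.1,0.05,0.02,0,0],[-0.1,0.05,0.02,0,0],[-0.1,0.05,0.02,0,0],[-0.1,0,0,0,0],[-0.1,0,0,0,0],[-0.1,0,0,0,0]]'
python3 - <<'E'
from tilt import *
from scipy.optimize import least_squares
c=cap('scene','s17.png');cv2.imwrite('pics/s17c.png',cv2.resize(c['img'][140:300,120:420],None,fx=2.6,fy=2.6,interpolation=cv2.INTER_CUBIC))
X=cloud(c)
s=(X[...,2]>.1)&(X[...,2]<.16)&(abs(X[...,0]-.5)<.025)&(abs(X[...,1]-.29)<.025);A=X[s];print(len(A),A.mean(0),A[:,2].max())
c2=cap('top','t17.png');X=cloud(c2);s=(X[...,2]>.12)&(X[...,2]<.17)&(abs(X[...,0]-.5)<.025)&(abs(X[...,1]-.29)<.025);B=X[s];print(len(B),B.mean(0) if len(B) else 0,B[:,2].max() if len(B) else 0)
# axis slope: lower vs upper half means in scene
for l,h in((.1,.115),(.115,.13),(.13,.142)): q=A[(A[:,2]>l)&(A[:,2]<h)];print(q.mean(0))
for n in('torch','mould_half','cup_scale'):
    r=spotter.spot_in('top',n)
    if r: print(n,r[0])
cv2.imwrite('pics/t17c.png',cv2.resize(c2['img'][130:270,110:440],None,fx=2.4,fy=2.4,interpolation=cv2.INTER_CUBIC))
E
```

```text
time_s: 23.02
ee_pos: [0.4618, 0.4455, 0.2333]
tcp_rot: [0.452, 0.892, -0.0, 0.0]
ft_force: [0.7, -0.1, -0.3]
width: 0.0483
256 [0.49548588 0.29228748 0.12780313] 0.15123028058925336
106 [0.50092611 0.28941376 0.14216715] 0.15276464895430708
[0.49429868 0.29263453 0.10773263]
[0.49457513 0.29283523 0.12254203]
[0.49526031 0.29258296 0.13599977]
torch {'centre': [250.4, 159.5], 'confidence': 0.96}
mould_half {'centre': [237.5, 413.9], 'confidence': 0.6}
cup_scale {'centre': [177.1, 410.7], 'confidence': 0.57}
```

View pics/s17c.png

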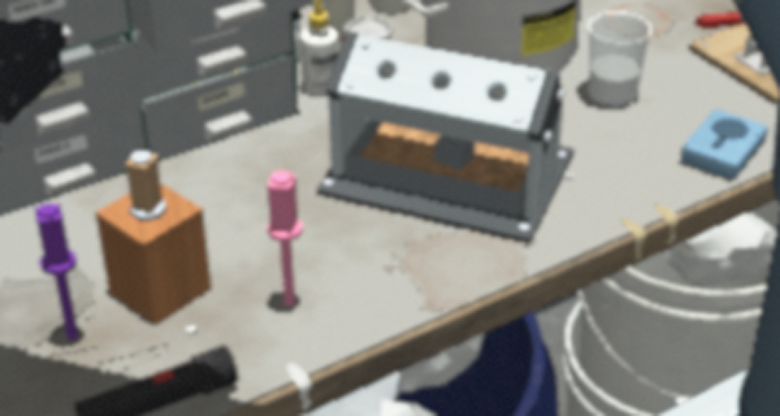

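View pics/t17c.png

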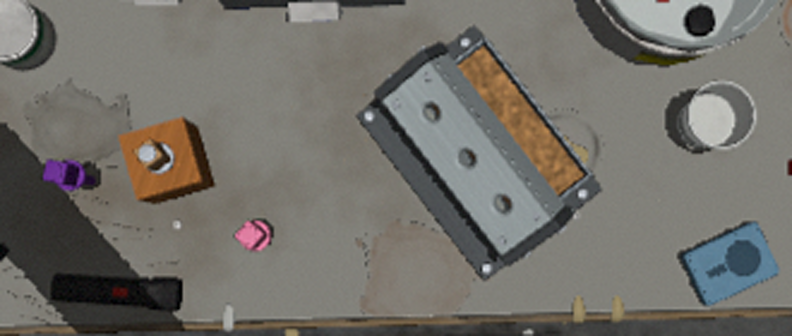

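```bash
python3 -c "
from rig import ticket
print(ticket.job_done())"
```

```text
the job is handed in; nothing more can be done
None
```

The casting is out of the middle bay and in the tray, and the pin is back upright in its stand. I handed the job in at about 23 s of the 54 s; no verdict was reported.

- **Tilting the pin:** the tool can only point straight down, so I gripped the pin, lifted it, and levered it over against the rim of its stand hole to about 32°.
- **Pushing the casting out:** only the middle hole was probed, because it already looked filled in the pictures. The pin met about 9 N at roughly 13 mm depth, then dragged at about 6 N until the casting dropped. The highest force I read on the block was about 9 N.
- **Returning the pin:** I levered it upright in the stand hole, lowered it until the collar seated with about a 6 N push, and released it.

**Last checks**
- **Casting:** the scene picture shows it on the cork. It did not move when the pin went a further 10 mm, so it is not hanging in the bay.
- **Pin:** the collar looks flat on the stand. The top of the cap is at about the same height as at the start (151–153 mm against 151 mm), and the handle is upright to about 2°.
- **Bystanders:** the torch, mould half and cup show no visible shift; the detector positions agree with the first ones to about 3 pixels.

**Disagreements**
- **Hole positions:** the top and scene cameras differed by up to about 1.5 mm.
- **Pin tilt:** estimates ran from 32° to 33° against the 30° of the hole. The pin still passed through freely.

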